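Make up two watch job trays

ROBOT

A 7-joint arm with a two-finger parallel gripper is mounted at the origin on a cart in front of the work surface, level with it; the furniture and walls round the work are solid. World frame = base frame: x ahead of the robot, y to its left, z up, the work surface at z = 0. Lengths are in m, angles in rad, forces in N, time in s.
With the tool pointing down it reaches from about 0.425 to 0.875 m from the base axis. Payload 4.7 kg.
Tool frame: the origin (TCP) lies at the very end of the fingers, on their centre line; the grasp point (between the pads) lies 19 mm behind it; y points along the fingers, x is the direction in which the jaws open and shut, and the axes are right-handed (so a half turn about y gives the same grasp; the last joint's range is limited). The gripper opens to 85 mm and grips with 20 to 120 N. Pads are 22 mm wide; open, the fingers measure 114 mm over their backs; the gripper's body (76 mm by 85 mm) begins 54 mm behind the grasp point. The pads swing forward as they close: fully open they stand 13 mm farther back than shut.
Start: joints at [-1.289, 0.321, -0.07, 1.45, 0.023, 1.371, -0.057], TCP at [0.172, 0.627, 0.231] pointing down, gripper open.
Joint ranges: [-2.86, 2.86], [-0.3, 2.09], [-1.38, 1.24], [0.06, 2.45], [-1.56, 4.7], [0.09, 2.05], [-2.69, 2.69]. Speed limits (rad/s): [2.57, 2.57, 3.14, 3.14, 3.14, 3.14, 3.14].

INTERFACE

Orientations are given as a rotation vector (axis times angle).
In Python, from cell import manip gives the robot as it stands.
- The arm moves only by the tool move_arm, never from a script. Its argument "rows" is one flat list of numbers, 6 for each row, row after row: the shift along the tool's x, y, z each as a share of 0.1 m, from -1 to 1, then the turn, a rotation vector about the tool's x, y, z each as a share of 90 degrees, from -1 to 1. In form: [tx, ty, tz, ax, ay, az, tx, ty, tz, ax, ay, az, ...]. A call has exactly 10 rows; each row is the pose to reach, as a shift and turn from the pose commanded when the call began, along the tool's axes at that moment; what a row does not reach only later rows make up. A row lasts 1/8 s, in which the tool goes at most 62.5 mm and 10.7 degrees, less where a joint would pass 70% of its speed; a pose out of reach is approached as far as the arm can. A call with a number of a shift or a turn outside -1 to 1 is refused whole. A call with a gripper value outside its range is refused whole. "grip" is the opening, from 0 (shut) to 1 (fully open), set as the call begins (left out, the last holds). The fingers move at their own pace and stop on an object; "newtons" is the grip in N (left out, the last holds). Time passes only in rows, so rows that repeat a pose let the fingers close, or fill a call up. It gives the time, the measured TCP pose, the force and the opening at its end, in the units of the state.
- manip.sense(): the state, without advancing time (a new reading comes with each control period).
- manip.camera(name): name is "side" or "top" or "wrist"; returns a dict with "frame" (420x560x3 uint8, red, green, blue), "vfov" (degrees; the focal length in pixels is half the picture's height over the tangent of half this angle, whatever the lens; pixels are square), "cx", "cy" (the principal point, pixels), "position" and "orientation" of the camera in the world. Camera axes: x right, y down, z forward; pixel columns grow to the right and rows downward; lengths in m; the calibration is good to about 2 mm. A picture is of the moment at which its call begins. There is no depth.
- manip.close_job(): hands the job in, once; it reports no verdict.
Trained networks look in a picture, given as the dict that the camera call returned (one of the last four; its "shot" number tells which), for a name from the list of things; names that differ only in an ending like _2 or _b are one class to them, and where a whole thing is asked for, a point or a joint stands for the part that bears it (a point fixed in the world has none). Each returns a list of dicts, best first, with "confidence" (0 to 1); they miss things now and then, are a little off and sometimes report something else, mostly with a low value. They report only what shows in the picture. A call takes as long as a camera call. They do not tell look-alikes from the thing itself.
- manip.find_in(picture, thing): "xy" ([column, row] in pixels, amid what is visible of it).
- manip.cut_out(picture, thing): "mask" (420x560 bool, what is visible of it) and "xy" ([column, row] in pixels, amid what is visible of it).
- manip.mark_of(picture, thing): "xy" ([column, row] in pixels: a listed point, or the origin of a listed thing).
The state is a dict: "time": time; "qpos": joint angles; "qvel": joint speeds; "tau": joint torques, N m; "tool_pos": TCP position; "ee_rot": TCP orientation; "wrist_force": force on the tool from outside, world axes, zero at the start; "moment": the same for the moment, N m; "gripper_width": finger opening in m.
Only numpy, scipy, OpenCV 4.12 (cv2) and the standard library are available. Lean on these libraries where they do the work, as an engineer would, in place of code of your own. Each camera call takes 0.05 s, during which the arm holds its last target. There are 200 camera calls.

TASK

Make up the two job trays from the stock: in the blue one, for an overhaul, the movement in its red holder and the amber tin of new parts in the two round wells, one to a well, and the screwdriver in the long trough. In the yellow one, for changing hands, the watch head in one round well (the other stays empty for the old hands) and the non-scratching brass tweezers in the trough. Set all flat and fully down in its recess, do not drop the movement or the watch head, and leave the steel tweezers and the black eyeglass where they are.

Things in the scene. Friction and masses are not known exactly. Their poses are not given: they have to be found in the camera images.
- blue_tray: Blue plastic job tray, 127 (x) x 154 (y) x 9 mm, fast to the bench. Origin: centre of its underside; x away from the robot (within 15 degrees), y along its long side, z up. Three recesses, floors black and 4 mm above the bench (5 mm below the top): two round wells 62 mm across at x = +15, y = +35.5 and -35.5 mm; a trough 28 (x) by 130 mm (y) at x = -40, y = 0, on the robot's side.
- yellow_tray: Yellow plastic job tray, the same as the blue one in all but colour: same size, origin, axes, two round wells and trough; also fast to the bench. (Both trays carry a blank white card along the far edge.)
- movement: Watch movement (brass-coloured) in a round red holder with a small brass screw knob at one side; 34 x 43 mm, 11 mm high. Origin: under the middle of its length; the ring is 34 mm across and 8 mm high and its centre lies 4 mm from the origin along +y; the knob sticks out to 21 mm along -y. z up. 38 g. Grasp across the ring, along its x axis.
- watch_head: Watch head: flat round pale silver case (nearly white from above), dial up with two dark hands, no strap, 32 mm across (30.5 mm at the side wall, which is 8 mm high: grip it low). Origin: centre of its underside; z up. 30 g.
- amber_tin: Round amber (orange) parts tin with its lid on, 39 mm across, 18 mm high. Origin: centre of its underside; z up. 30 g.
- screwdriver: Precision screwdriver lying on the bench, steel with a green band and a brass-coloured head at one end, about 92 mm long, 10 to 12 mm wide, 10 mm high. Origin: under the middle of its length; the shaft lies along its y axis; z up. 14 g. It may lie either way round in the trough.
- brass_tweezers: Brass (gold-coloured) tweezers lying flat, 111 mm long, 13 mm wide, 9 mm high. Origin: under the middle of their length; length along the y axis; z up. 16 g. Rigid; grasp across the middle. They may lie either way round in the trough.
- steel_tweezers: Steel (grey) tweezers lying flat, 121 mm long, 13 mm wide, 9 mm high. Origin: under the middle; length along the y axis. Not part of either kit: leave them where they are.
- eyeglass: Black watchmaker's eyeglass (loupe) standing on its eyecup, 34 mm across, 28 mm high, light rim and dark glass on top. Origin: centre of its underside. Not part of either kit: leave it where it is.
Things that resemble listed ones, but are neither listed nor needed, are in the scene too. What is shaped like the watch_head but purple is not meant.

How it is judged:
At the end, for the whole second after the job is handed in: Flat and at rest on the recess floors (origin under 6.5 mm high): blue tray: movement and amber tin one to a well (16 mm of its centre), driver along the trough (0.25 rad; 10 mm across, 22 along); yellow tray: watch head in a well, brass tweezers in the trough. Other two within 20 mm of their start ((((x of movement in the frame of blue_tray between -0.001 and 0.031 m and y of movement in the frame of blue_tray between 0.0195 and 0.0515 m) and (x of amber_tin in the frame of blue_tray between -0.001 and 0.031 m and y of amber_tin in the frame of blue_tray between -0.0515 and -0.0195 m)) or ((x of movement in the frame of blue_tray between -0.001 and 0.031 m and y of movement in the frame of blue_tray between -0.0515 and -0.0195 m) and (x of amber_tin in the frame of blue_tray between -0.001 and 0.031 m and y of amber_tin in the frame of blue_tray between 0.0195 and 0.0515 m))) and z of movement in the frame of blue_tray between 0.002 and 0.0065 m and angle between each of movement, amber_tin, screwdriver, watch_head, brass_tweezers's own z axis and vertical below 0.1 rad and linear speed of each of movement, amber_tin, screwdriver, watch_head, brass_tweezers below 0.02 m/s and z of amber_tin in the frame of blue_tray between 0.002 and 0.0065 m and x of screwdriver in the frame of blue_tray between -0.05 and -0.03 m and y of screwdriver in the frame of blue_tray between -0.022 and 0.022 m and angle between the y axis of screwdriver and the y axis of blue_tray, either way round below 0.25 rad and z of screwdriver in the frame of blue_tray between 0.002 and 0.0065 m and ((x of watch_head in the frame of yellow_tray between -0.001 and 0.031 m and y of watch_head in the frame of yellow_tray between 0.0195 and 0.0515 m) or (x of watch_head in the frame of yellow_tray between -0.001 and 0.031 m and y of watch_head in the frame of yellow_tray between -0.0515 and -0.0195 m)) and z of watch_head in the frame of yellow_tray between 0.002 and 0.0065 m and x of brass_tweezers in the frame of yellow_tray between -0.05 and -0.03 m and y of brass_tweezers in the frame of yellow_tray between -0.022 and 0.022 m and angle between the y axis of brass_tweezers and the y axis of yellow_tray, either way round below 0.25 rad and z of brass_tweezers in the frame of yellow_tray between 0.002 and 0.0065 m and distance of each of eyeglass, steel_tweezers from where it was at the start of the episode below 0.02 m); the robot touches nothing.
It fails at once if the movement is dropped (falls freely faster than 0.6 m/s, about 18 mm) (linear speed of movement above 0.6 m/s and contact force between movement and the fingers below 0.01 N).
It fails at once if the watch head is dropped (falls freely faster than 0.6 m/s, about 18 mm) (linear speed of watch_head above 0.6 m/s and contact force between watch_head and the fingers below 0.01 N).
It fails at once if the steel tweezers or the eyeglass are taken or pushed away by more than 40 mm (distance of any of eyeglass, steel_tweezers from where it was at the start of the episode above 0.04 m).
It also fails if it takes over 125 s, if anything falls off the work surface, if the arm or the gripper's body presses on something with over 40 N, if the wrist force passes 120 N, or if a joint passes its speed limit or range.

## Working session

There is one attempt and no reset: what is moved stays moved. The work goes in short steps, Python scripts to look and compute and a tool call to move; the robot and the scene stay as the last step left them, time stands still between calls to the robot, and variables do not carry over. Pictures are saved under pics/ and viewed, about 12 in all and at most 16, crops included, and the job is handed in when it is done.

Besides the shell and the picture viewer there is one more tool, called after "Request:" as a command line: name --argument value ..., lists and objects as JSON in quotes. move_arm: Moves the arm, as the interface text tells. Its arguments: {"type":"object","properties":{"rows":{"type":"array","items":{"type":"number","minimum":-1,"maximum":1}},"grip":{"type":"number"},"newtons":{"type":"number"}},"required":["rows"]}

```bash
mkdir -p pics; ls
cat > h.py <<'E'
import numpy as np, cv2
from scipy.spatial.transform import Rotation as R
from cell import manip
def Rm(o):
    o=np.array(o,float)
    if o.shape==(3,3): return o
    return R.from_rotvec(o).as_matrix() if o.size==3 else R.from_quat(o).as_matrix()
def world(p,xy,z):
    f=p["frame"].shape[0]/2/np.tan(np.radians(p["vfov"])/2)
    d=Rm(p["orientation"])@np.array([(xy[0]-p["cx"])/f,(xy[1]-p["cy"])/f,1])
    o=np.array(p["position"]); return o+d*(z-o[2])/d[2]
def save(p,n,box=None,s=1):
    im=p["frame"][...,::-1]
    if box: im=im[box[1]:box[3],box[0]:box[2]]
    cv2.imwrite("pics/"+n,cv2.resize(im,None,fx=s,fy=s,interpolation=cv2.INTER_CUBIC))
E
python3 - <<'E'
from h import *
s=manip.sense(); print(s)
p=manip.camera("top"); save(p,"top.png",None,1.4)
print({k:v for k,v in p.items() if k!="frame"})
H=dict(blue_tray=.009,yellow_tray=.009,movement=.008,watch_head=.008,amber_tin=.018,screwdriver=.008,brass_tweezers=.006,steel_tweezers=.006,eyeglass=.028)
for t in H:
    for m in manip.cut_out(p,t):
        if m["confidence"]<.2: continue
        ys,xs=np.nonzero(m["mask"])
        if len(xs)<5: continue
        w=np.array([world(p,(x,y),H[t]/1.0)[:2] for x,y in zip(xs,ys)])
        c=w.mean(0); e,v=np.linalg.eigh(np.cov((w-c).T)); a=v[:,1]
        print(t,round(m["confidence"],2),np.round(m["xy"]),"c",c.round(4),"ang long",round(np.arctan2(a[1],a[0]),3),"sd",np.sqrt(e).round(4))
E
```

```text
pics
{'time': 0.0, 'qpos': array([-1.28891952,  0.32180432, -0.07009448,  1.45169302,  0.02259566,
        1.37082827, -0.05692744]), 'qvel': array([ 3.16144271e-05,  5.30831845e-04, -1.35374103e-03, -1.37257821e-03,
       -2.36548741e-04, -1.06656151e-03,  7.37416480e-04]), 'tau': array([ 2.60720899e-04, -4.93597555e+01, -3.81991994e-01, -3.14326608e+01,
        1.30368167e-02,  1.16583516e-02, -2.15618576e-05]), 'tool_pos': array([0.17187583, 0.62628604, 0.23022668]), 'ee_rot': array([-1.32533498, -1.00866358,  1.01114223]), 'wrist_force': array([-0.06863191, -0.02840097, -0.76728678]), 'moment': array([ 0.00060952, -0.04359031,  0.00312437]), 'gripper_width': 0.0856541527770292}
{'vfov': 44.90314764906117, 'cx': 280.4966889485117, 'cy': 210.30584805970184, 'position': array([0.46850049, 0.10776929, 0.90816682]), 'orientation': array([-2.21663992,  2.15518373, -0.11106466]), 'shot': 1}
blue_tray 0.72 [396. 245.] c [ 0.4885 -0.1207] ang long 1.318 sd [0.0365 0.0441]
yellow_tray 0.83 [156. 243.] c [0.4758 0.3107] ang long 1.571 sd [0.0367 0.0444]
movement 0.68 [304. 268.] c [0.4429 0.0467] ang long 1.957 sd [0.0082 0.0098]
watch_head 0.72 [220. 134.] c [0.6766 0.2094] ang long 1.661 sd [0.0083 0.0087]
watch_head 0.65 [260. 220.] c [0.5273 0.1292] ang long -2.734 sd [0.0075 0.0079]
watch_head 0.62 [246. 178.] c [0.605  0.1574] ang long 1.828 sd [0.0028 0.0201]
amber_tin 0.56 [250. 262.] c [0.4483 0.147 ] ang long 2.072 sd [0.0098 0.0101]
screwdriver 0.62 [245. 175.] c [0.6043 0.1588] ang long 1.828 sd [0.0023 0.0199]
brass_tweezers 0.66 [329. 183.] c [0.6032 0.0071] ang long 1.42 sd [0.0039 0.032 ]
steel_tweezers 0.57 [134. 164.] c [0.6152 0.35  ] ang long 1.659 sd [0.0041 0.0314]
eyeglass 0.54 [304. 224.] c [0.5268 0.0509] ang long 2.01 sd [0.008  0.0082]
eyeglass 0.49 [398. 246.] c [ 0.4883 -0.1159] ang long 1.316 sd [0.0355 0.0432]
```

View pics/top.png

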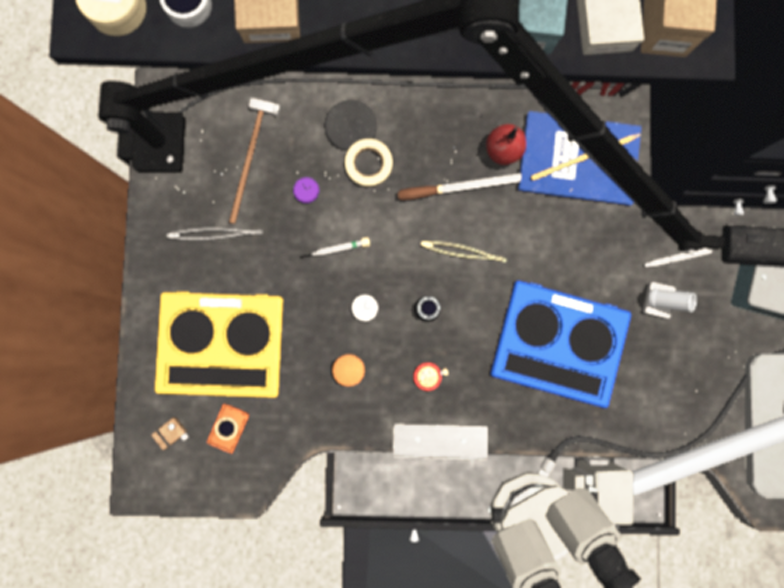

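Run:
```python
from h import *
p=manip.camera("top"); save(p,"crop.png",(110,100,360,290),3.2)
# tool axes
s=manip.sense(); print(R.from_rotvec(s['ee_rot']).as_matrix().round(3))
# trays: outline by colour
hsv=cv2.cvtColor(p["frame"],cv2.COLOR_RGB2HSV)
for n,(lo,hi) in dict(blue=((95,100,50),(125,255,255)),yellow=((20,110,80),(34,255,255))).items():
    m=cv2.inRange(hsv,lo,hi); k,l,st,c=cv2.connectedComponentsWithStats(m); i=1+st[1:,4].argmax()
    ys,xs=np.nonzero(l==i); w=np.array([world(p,q,.009)[:2] for q in zip(xs,ys)])
    print(n,st[i],cv2.minAreaRect((w*1000).astype(np.float32)))
# pale watch heads, tools
for t in ["watch_head","movement","screwdriver","brass_tweezers","amber_tin"]:
    print(t,[(np.round(m["xy"]),round(m["confidence"],2),world(p,m["xy"],0)[:2].round(4)) for m in manip.mark_of(p,t)])
```

```text
[[ 0.265  0.    -0.964]
 [ 0.964  0.     0.265]
 [ 0.    -1.    -0.   ]]
blue [ 350  200  101   92 3964] ((489.8924865722656, -120.9856185913086), (155.3075714111328, 129.9228515625), 75.93334197998047)
yellow [ 110  208   93   77 4200] ((476.5699462890625, 310.4075927734375), (155.78102111816406, 129.6931915283203), 89.59791564941406)
watch_head [(array([261., 219.]), 0.73, array([0.5299, 0.1285])), (array([220., 132.]), 0.49, array([0.6847, 0.2072]))]
movement [(array([304., 268.]), 0.87, array([0.4443, 0.0487]))]
screwdriver [(array([237., 177.]), 0.46, array([0.6039, 0.1738]))]
brass_tweezers [(array([332., 180.]), 0.55, array([0.6039, 0.0022]))]
amber_tin [(array([155., 168.]), 0.74, array([0.6163, 0.3218])), (array([249., 264.]), 0.59, array([0.4485, 0.1463]))]
```

The top view shows the yellow tray at about (156,243) and the blue tray at (401,245). For the watch head, the candidates are the pale disc at (261,219) and the purple one at (219,135); the pale one fits. For the tweezers, brass is at (331,180) and steel at (152,167), and the screwdriver is at (240,177). I'll confirm these in an enlarged crop and check the side view for obstacles.

View pics/crop.png

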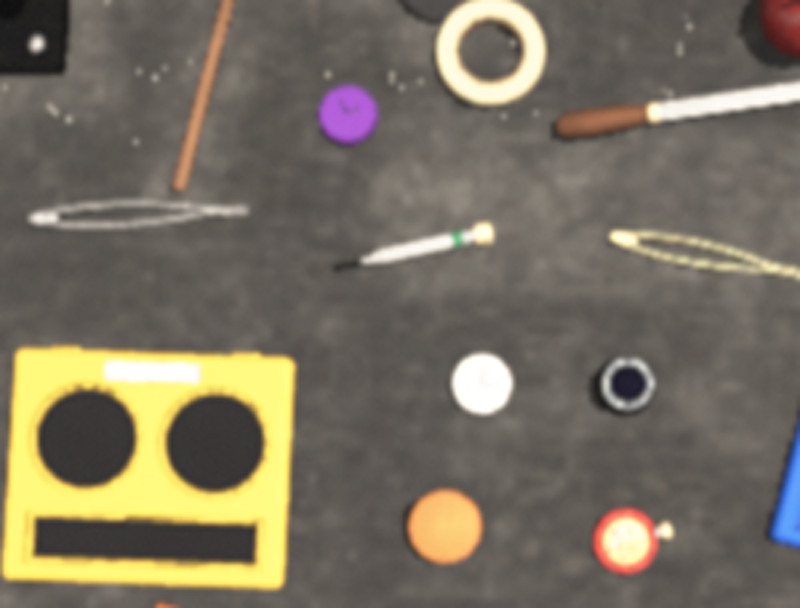

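Run:
```python
from h import *
p=manip.camera("side"); save(p,"side.png",None,1.4)
print({k:v for k,v in p.items() if k!="frame"})
p=manip.camera("top")
hsv=cv2.cvtColor(p["frame"],cv2.COLOR_RGB2HSV)
lab=cv2.cvtColor(p["frame"],cv2.COLOR_RGB2LAB).astype(int)
def blob(n,m,box,z):
    M=np.zeros(m.shape,bool); M[box[1]:box[3],box[0]:box[2]]=True
    ys,xs=np.nonzero(m&M); w=np.array([world(p,q,z)[:2] for q in zip(xs,ys)])*1000
    print(n,len(xs),w.mean(0).round(1),cv2.minAreaRect(w.astype(np.float32)))
S,V=hsv[...,1].astype(int),hsv[...,2].astype(int)
blob("watch",(V>150),(245,205,275,235),.007)
blob("tin",(S>120)&(V>100),(232,248,266,282),.018)
blob("mov ring",(S>120)&(hsv[...,0]<8),(290,252,318,284),.008)
blob("mov all",(S>80)&(V>100),(290,252,325,284),.008)
blob("driver",(V>110)|(S>90),(212,165,268,188),.006)
blob("brass",(S>60)&(V>100),(298,170,364,190),.006)
```

```text
{'vfov': 50.83504750033865, 'cx': 279.32027493064993, 'cy': 215.03515179889328, 'position': array([0.10941995, 0.80717116, 0.47987376]), 'orientation': array([-0.68947095,  2.36196189, -1.40436585]), 'shot': 3}
watch 306 [527.9 129. ] ((527.8306274414062, 128.67025756835938), (33.814144134521484, 33.73875045776367), 1.655370831489563)
tin 435 [448.7 147. ] ((448.9389343261719, 146.9058074951172), (38.09465789794922, 40.0444221496582), 1.5682002305984497)
mov ring 138 [442.9  49.1] ((442.6383972167969, 47.618927001953125), (35.02927017211914, 35.28833770751953), 1.5555552244186401)
mov all 236 [443.2  47.9] ((443.51947021484375, 47.63807678222656), (36.789520263671875, 35.296993255615234), 1.5153721570968628)
driver 865 [606.1 154.2] ((605.087158203125, 159.6342010498047), (39.775390625, 80.40003204345703), 1.7024285793304443)
brass 218 [604.5  10.5] ((603.66845703125, 7.3181610107421875), (108.04122924804688, 15.64708137512207), 80.30947875976562)
```

View pics/side.png

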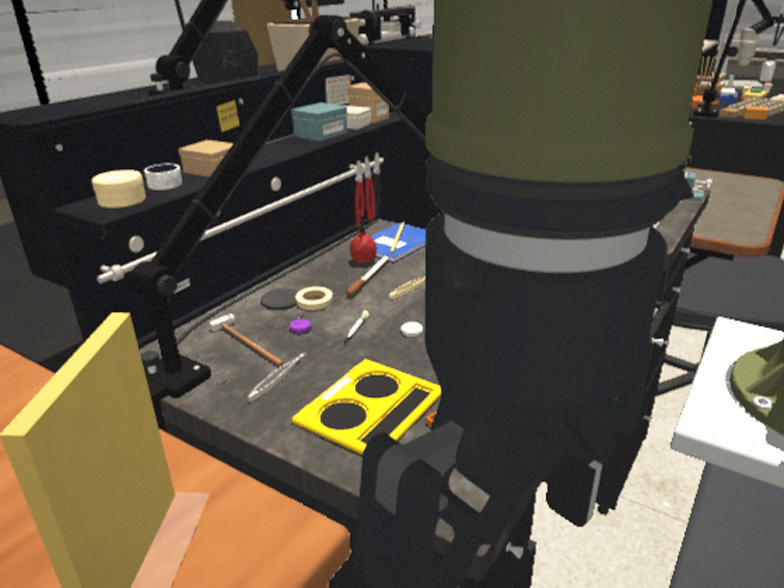

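The crop agrees with the identification: the pale watch head is at crop (483,384), the purple decoy at (348,113), brass tweezers at right and steel at left. In the side view the gripper hides the right half. I'll start moving over the bench, then look from the side again.

Request:
move_arm --rows '[-0.08, 0, -0.1, 0, 0.08, 0, -0.16, 0, -0.2, 0, 0.16, 0, -0.24, 0, -0.3, 0, 0.24, 0, -0.32, 0, -0.4, 0, 0.32, 0, -0.4, 0, -0.5, 0, 0.4, 0, -0.48, 0, -0.6, 0, 0.5, 0, -0.56, 0, -0.7, 0, 0.6, 0, -0.64, 0, -0.8, 0, 0.7, 0, -0.72, 0, -0.9, 0, 0.8, 0, -0.8, 0, -1, 0, 0.83, 0]' --grip 0.6 --newtons 30

```text
time: 2.15
tool_pos: [0.2475, 0.5229, 0.2314]
ee_rot: [-1.571, 0.001, -0.001]
wrist_force: [-0.7, 0.8, 0.7]
gripper_width: 0.0512
```

Request:
move_arm --rows '[0.1, 0, -0.1, 0, 0, 0, 0.2, 0, -0.2, 0, 0, 0, 0.3, 0, -0.3, 0, 0, 0, 0.4, 0, -0.4, 0, 0, 0, 0.5, 0, -0.5, 0, 0, 0, 0.6, 0, -0.6, 0, 0, 0, 0.7, 0, -0.7, 0, 0, 0, 0.8, 0, -0.8, 0, 0, 0, 0.9, 0, -0.9, 0, 0, 0, 1, 0, -1, 0, 0, 0]'

```text
time: 3.4
tool_pos: [0.3479, 0.4225, 0.2314]
ee_rot: [-1.571, 0.0, -0.001]
wrist_force: [-0.3, -0.0, 0.3]
gripper_width: 0.0514
```

Run:
```python
from h import *
s=manip.sense(); print(s['time'],s['tool_pos'],s['qpos'].round(2),s['gripper_width']); print(R.from_rotvec(s['ee_rot']).as_matrix().round(3))
p=manip.camera("side"); save(p,"side2.png",None,1.4)
```

```text
3.4 [0.34788247 0.42250583 0.23137693] [-1.14  0.1   0.22  1.72 -0.02  1.33 -0.91] 0.05139712714857728
[[ 1.     0.     0.001]
 [-0.001  0.     1.   ]
 [ 0.    -1.     0.   ]]
```

View pics/side2.png

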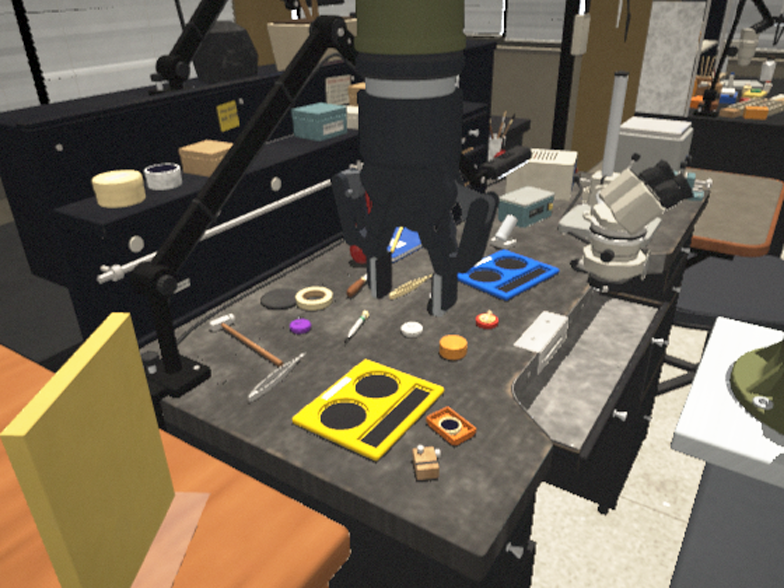

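The side view shows the microscope head standing near the blue tray at about (615,220), and the lamp head near (510,165). I'll triangulate both, since they could obstruct the arm.

Run:
```python
from h import *
a=manip.camera("top"); b=manip.camera("side")
def ray(p,xy):
    w=world(p,xy,0); o=np.array(p["position"]); d=w-o; return o,d/np.linalg.norm(d)
def tri(n,u,v):
    o1,d1=ray(a,np.array(u)/1.4); o2,d2=ray(b,np.array(v)/1.4)
    t=np.linalg.lstsq(np.c_[d1,-d2],o2-o1,rcond=None)[0]; p,q=o1+t[0]*d1,o2+t[1]*d2
    print(n,((p+q)/2).round(3),"gap",np.linalg.norm(p-q).round(3))
tri("eyepiece near",(615,572),(690,185)); tri("eyepiece2",(548,588),(668,195))
tri("drum/lens bottom",(515,490),(612,265)); tri("post top",(784,435),(620,75))
tri("lamp head joint",(692,243),(480,175));tri("lamp end",(735,243),(525,158)); tri("lamp elbow",(488,20),(330,25))
tri("drawer handle box",(440,440),(540,335))
tri("watch",(365,308),(412,328))
```

```text
eyepiece near [ 0.243 -0.135  0.194] gap 0.04
eyepiece2 [ 0.244 -0.062  0.204] gap 0.01
drum/lens bottom [ 0.307 -0.054  0.088] gap 0.026
post top [ 0.39  -0.235  0.322] gap 0.045
lamp head joint [ 0.599 -0.235  0.135] gap 0.004
lamp end [ 0.566 -0.282  0.161] gap 0.069
lamp elbow [0.716 0.037 0.409] gap 0.005
drawer handle box [ 0.363  0.028 -0.006] gap 0.0
watch [0.526 0.128 0.006] gap 0.001
```

Both are clear of the work. Now to the watch head.

Request:
move_arm --rows '[0.06, 0.03, -0.1, 0, 0, 0, 0.12, 0.06, -0.2, 0, 0, 0, 0.18, 0.09, -0.3, 0, 0, 0, 0.24, 0.12, -0.4, 0, 0, 0, 0.3, 0.15, -0.5, 0, 0, 0, 0.36, 0.18, -0.6, 0, 0, 0, 0.42, 0.21, -0.7, 0, 0, 0, 0.48, 0.24, -0.8, 0, 0, 0, 0.54, 0.27, -0.9, 0, 0, 0, 0.6, 0.3, -1, 0, 0, 0]'

```text
time: 4.8
tool_pos: [0.4075, 0.3224, 0.2011]
ee_rot: [-1.571, 0.001, -0.001]
wrist_force: [0.2, -0.2, -0.0]
gripper_width: 0.0512
```

Request:
move_arm --rows '[0.06, 0.06, -0.1, 0, 0, 0, 0.12, 0.12, -0.2, 0, 0, 0, 0.18, 0.18, -0.3, 0, 0, 0, 0.24, 0.24, -0.4, 0, 0, 0, 0.3, 0.3, -0.5, 0, 0, 0, 0.36, 0.36, -0.6, 0, 0, 0, 0.42, 0.42, -0.7, 0, 0, 0, 0.48, 0.48, -0.8, 0, 0, 0, 0.54, 0.54, -0.9, 0, 0, 0, 0.6, 0.6, -1, 0, 0, 0]'

```text
time: 6.05
tool_pos: [0.4675, 0.2224, 0.1409]
ee_rot: [-1.571, 0.001, -0.001]
wrist_force: [-0.2, -0.3, -0.2]
gripper_width: 0.0513
```

Request:
move_arm --rows '[0.06, 0.06, -0.1, 0, 0, 0, 0.12, 0.12, -0.2, 0, 0, 0, 0.18, 0.18, -0.3, 0, 0, 0, 0.24, 0.24, -0.4, 0, 0, 0, 0.3, 0.3, -0.5, 0, 0, 0, 0.36, 0.36, -0.6, 0, 0, 0, 0.42, 0.42, -0.7, 0, 0, 0, 0.48, 0.48, -0.8, 0, 0, 0, 0.54, 0.54, -0.9, 0, 0, 0, 0.6, 0.6, -0.94, 0, 0, 0]'

```text
time: 7.3
tool_pos: [0.5275, 0.1281, 0.081]
ee_rot: [-1.571, 0.001, -0.002]
wrist_force: [0.3, 0.9, 0.5]
gripper_width: 0.0514
```

Run:
```python
from h import *
p=manip.camera("wrist"); save(p,"w1.png",None,1.2); print(manip.sense()["tool_pos"])
for m in manip.mark_of(p,"watch_head")+manip.cut_out(p,"watch_head"): print(m["confidence"],m["xy"],world(p,m["xy"],.007).round(4))
```

```text
[0.52772744 0.12769101 0.08029142]
0.78 [480.0, 106.2] [0.6723 0.2092 0.007 ]
0.74 [273.1, 211.3] [0.5261 0.1314 0.007 ]
0.75 [273.0, 214.0] [0.526  0.1292 0.007 ]
0.66 [485.9, 106.7] [0.6766 0.2089 0.007 ]
```

View pics/w1.png

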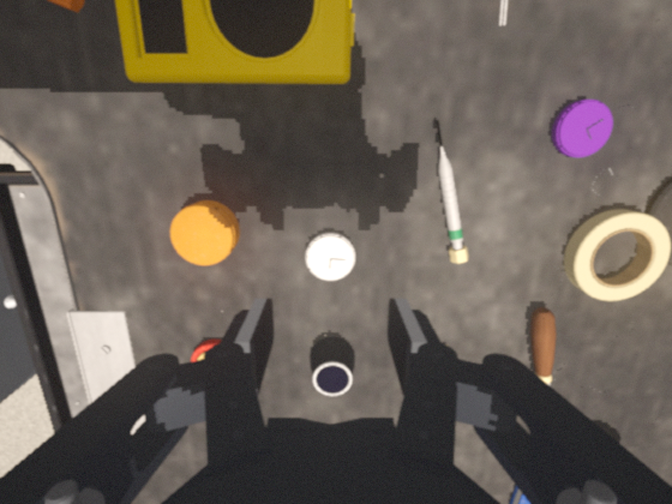

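The wrist view shows the pale head with its two hands at (330,256), centred between the jaws, and the purple decoy at (583,128). Descending and gripping.

Request:
move_arm --rows '[0, 0.1, 0.02, 0, 0, 0, 0, 0.2, 0.02, 0, 0, 0, 0, 0.3, 0.02, 0, 0, 0, 0, 0.4, 0.02, 0, 0, 0, 0, 0.5, 0.02, 0, 0, 0, 0, 0.6, 0.02, 0, 0, 0, 0, 0.68, 0.02, 0, 0, 0, 0, 0.73, 0.02, 0, 0, 0, 0, 0.76, 0.02, 0, 0, 0, 0, 0.77, 0.02, 0, 0, 0]'

```text
time: 8.7
tool_pos: [0.5271, 0.1311, 0.0043]
ee_rot: [-1.571, 0.0, -0.001]
wrist_force: [-0.2, -0.5, -0.1]
gripper_width: 0.0512
```

Request:
move_arm --rows '[0, 0, 0, 0, 0, 0, 0, 0, 0, 0, 0, 0, 0, 0, 0, 0, 0, 0, 0, 0, 0, 0, 0, 0, 0, 0, 0, 0, 0, 0, 0, 0, 0, 0, 0, 0, 0, 0, 0, 0, 0, 0, 0, 0, 0, 0, 0, 0, 0, 0, 0, 0, 0, 0, 0, 0, 0, 0, 0, 0]' --grip 0.2 --newtons 30

```text
time: 9.95
tool_pos: [0.5273, 0.1312, 0.0048]
ee_rot: [-1.57, 0.0, -0.001]
wrist_force: [-0.9, 0.2, 5.4]
gripper_width: 0.0275
```

Request:
move_arm --rows '[0, -0.04, 0, 0, 0, 0, 0, -0.12, 0, 0, 0, 0, 0, -0.22, 0, 0, 0, 0, 0, -0.32, 0, 0, 0, 0, 0, -0.42, 0.05, 0, 0, 0, 0, -0.48, 0.14, 0, 0, 0, 0, -0.5, 0.24, 0, 0, 0, 0, -0.5, 0.34, 0, 0, 0, -0.05, -0.5, 0.42, 0, 0, 0, -0.1, -0.5, 0.47, 0, 0, 0]'

```text
time: 11.2
tool_pos: [0.5163, 0.1786, 0.0539]
ee_rot: [-1.571, 0.001, 0.001]
wrist_force: [-0.1, 0.2, -0.7]
gripper_width: 0.0276
```

Run:
```python
from h import *
p=manip.camera("wrist"); save(p,"w2.png",(0,0,560,420),.8); s=manip.sense(); print(s["tool_pos"],s["gripper_width"],s["wrist_force"])
```

```text
[0.51554638 0.17929848 0.05385951] 0.027761535840042772 [-0.73398164  0.76289859 -0.23034291]
```

View pics/w2.png

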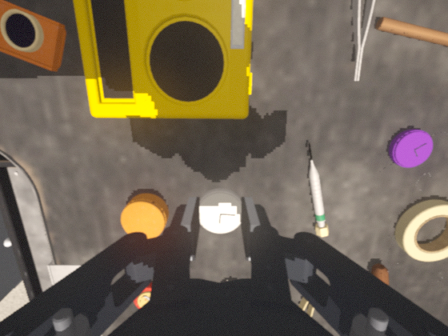

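The watch head is held level between the pads at (220,212). Carrying it to the yellow tray's nearer well.

Request:
move_arm --rows '[-0.02, 0, 0.1, 0, 0, 0, -0.05, 0, 0.2, 0, 0, 0, -0.08, 0, 0.3, 0, 0, 0, -0.11, 0, 0.4, 0, 0, 0, -0.14, 0, 0.5, 0, 0, 0, -0.17, 0, 0.6, 0, 0, 0, -0.2, 0, 0.7, 0, 0, 0, -0.23, 0, 0.8, 0, 0, 0, -0.24, 0, 0.9, 0, 0, 0, -0.25, 0, 0.95, 0, 0, 0]'

```text
time: 12.5
tool_pos: [0.492, 0.274, 0.0544]
ee_rot: [-1.571, -0.0, -0.0]
wrist_force: [0.1, 0.3, 0.4]
gripper_width: 0.028
```

Request:
move_arm --rows '[0, 0.05, 0, 0, 0, 0, 0, 0.1, 0, 0, 0, 0, 0, 0.15, 0, 0, 0, 0, 0, 0.2, 0, 0, 0, 0, 0, 0.25, 0, 0, 0, 0, 0, 0.3, 0, 0, 0, 0, 0, 0.34, 0, 0, 0, 0, 0, 0.37, 0, 0, 0, 0, 0, 0.39, 0, 0, 0, 0, 0, 0.39, 0, 0, 0, 0]'

```text
time: 13.75
tool_pos: [0.4921, 0.273, 0.0152]
ee_rot: [-1.571, 0.001, -0.001]
wrist_force: [0.0, -0.6, 0.2]
gripper_width: 0.028
```

Request:
move_arm --rows '[0, 0, 0, 0, 0, 0, 0, 0, 0, 0, 0, 0, 0, 0, 0, 0, 0, 0, 0, 0, 0, 0, 0, 0, 0, -0.05, 0, 0, 0, 0, 0, -0.15, 0, 0, 0, 0, 0, -0.25, 0, 0, 0, 0, 0, -0.35, 0, 0, 0, 0, 0, -0.45, 0, 0, 0, 0, 0, -0.5, 0, 0, 0, 0]' --grip 0.5

```text
time: 15.0
tool_pos: [0.4925, 0.2733, 0.0663]
ee_rot: [-1.57, -0.0, -0.001]
wrist_force: [1.3, 0.5, -0.4]
gripper_width: 0.043
```

Request:
move_arm --rows '[0.04, 0, -0.1, 0, 0, 0, 0.08, 0, -0.2, 0, 0, 0, 0.12, 0, -0.3, 0, 0, 0, 0.16, 0, -0.4, 0, 0, 0, 0.2, 0, -0.5, 0, 0, 0, 0.24, 0, -0.6, 0, 0, 0, 0.28, 0, -0.7, 0, 0, 0, 0.32, 0, -0.8, 0, 0, 0, 0.36, 0, -0.9, 0, 0, 0, 0.4, 0, -1, 0, 0, 0]' --grip 0.4

```text
time: 16.25
tool_pos: [0.5323, 0.1724, 0.0653]
ee_rot: [-1.571, 0.0, -0.001]
wrist_force: [-0.3, -0.1, 0.6]
gripper_width: 0.034
```

Request:
move_arm --rows '[0.04, 0, -0.1, 0, 0, 0, 0.08, 0, -0.2, 0, 0, 0, 0.12, 0, -0.3, 0, 0, 0, 0.16, 0, -0.4, 0, 0, 0, 0.2, 0, -0.5, 0, 0, 0, 0.24, 0, -0.6, 0, 0, 0, 0.28, 0, -0.7, 0, 0, 0, 0.32, 0, -0.8, 0, 0, 0, 0.36, 0, -0.9, 0, 0, 0, 0.4, 0, -1, 0, 0, 0]'

```text
time: 17.5
tool_pos: [0.5722, 0.0724, 0.0653]
ee_rot: [-1.571, 0.0, -0.001]
wrist_force: [0.6, 0.5, 0.3]
gripper_width: 0.0341
```

Request:
move_arm --rows '[0.04, 0, -0.08, 0, 0.01, 0, 0.08, 0, -0.16, 0, 0.02, 0, 0.12, 0, -0.24, 0, 0.03, 0, 0.16, 0, -0.32, 0, 0.04, 0, 0.2, 0, -0.4, 0, 0.05, 0, 0.24, 0, -0.48, 0, 0.06, 0, 0.27, 0, -0.56, 0, 0.07, 0, 0.3, 0, -0.62, 0, 0.08, 0, 0.32, 0, -0.66, 0, 0.09, 0, 0.32, 0, -0.66, 0, 0.1, 0]'

```text
time: 18.75
tool_pos: [0.604, 0.0066, 0.0653]
ee_rot: [-1.567, 0.125, -0.125]
wrist_force: [-0.9, -0.6, 0.5]
gripper_width: 0.0344
```

```bash
cat >> h.py <<'E'
def seg(p,t,z):
    for m in manip.cut_out(p,t):
        ys,xs=np.nonzero(m["mask"])
        if len(xs)<30 or m["confidence"]<.2: continue
        w=np.array([world(p,q,z)[:2] for q in zip(xs,ys)])*1000
        r=cv2.minAreaRect(w.astype(np.float32)); e,v=np.linalg.eigh(np.cov(w.T))
        print(t,round(m["confidence"],2),np.round(m["xy"]),"mean",w.mean(0).round(1),"pca deg",np.degrees(np.arctan2(v[1,1],v[0,1])).round(1),"rect",np.round(r[0],1),np.round(r[1],1),round(r[2],1))
E
python3 - <<'E'
from h import *
s=manip.sense(); print(s["time"],s["tool_pos"])
p=manip.camera("wrist"); save(p,"w3.png"); seg(p,"brass_tweezers",.006)
t=manip.camera("top"); seg(t,"watch_head",.012); seg(t,"brass_tweezers",.006)
print([ (m["confidence"],world(p,m["xy"],.0).round(4)) for m in manip.mark_of(p,"brass_tweezers")])
a=t["frame"][190:300,100:220]; b=p["frame"]
im=np.zeros((420,1000,3),np.uint8); im[:,:560]=b; im[:403,560:]=cv2.resize(a,(440,403)); cv2.imwrite("pics/w3.png",cv2.resize(im,(800,336))[...,::-1])
E
```

```text
18.75 [0.60400968 0.00662338 0.06531882]
brass_tweezers 0.94 [266. 208.] mean [605.   16.2] pca deg 79.8 rect [603.7   5.7] [108.6  12.5] 81.3
watch_head 0.8 [180. 236.] mean [491.9 270.5] pca deg 84.2 rect [491.8 270.5] [29.8 31.6] 1.6
watch_head 0.69 [219. 135.] mean [675.5 208.3] pca deg -170.1 rect [675.8 208.2] [30.9 30.4] 1.8
[(0.87, array([0.6032, 0.0032, 0.    ]))]
```

View pics/w3.png

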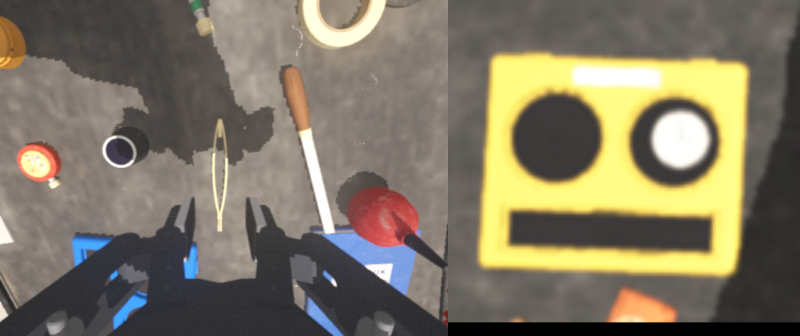

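The watch head sits in the right-hand yellow well, and the brass tweezers are aligned between the jaws. Gripping the tweezers.

Request:
move_arm --rows '[0, 0.08, 0, 0, 0, 0, 0, 0.16, 0, 0, 0, 0, 0, 0.24, 0, 0, 0, 0, 0, 0.32, 0, 0, 0, 0, 0, 0.4, 0, 0, 0, 0, 0, 0.46, 0, 0, 0, 0, 0, 0.51, 0, 0, 0, 0, 0, 0.55, 0, 0, 0, 0, 0, 0.57, 0, 0, 0, 0, 0, 0.57, 0, 0, 0, 0]'

```text
time: 20.3
tool_pos: [0.6039, 0.007, 0.0083]
ee_rot: [-1.567, 0.124, -0.124]
wrist_force: [0.0, 0.0, 0.1]
gripper_width: 0.0342
```

Request:
move_arm --rows '[0, 0, 0, 0, 0, 0, 0, 0, 0, 0, 0, 0, 0, 0, 0, 0, 0, 0, 0, 0, 0, 0, 0, 0, 0, 0, 0, 0, 0, 0, 0, 0, 0, 0, 0, 0, 0, -0.05, 0, 0, 0, 0, 0, -0.13, 0, 0, 0, 0, 0, -0.23, 0, 0, 0, 0, 0, -0.3, 0, 0, 0, 0]' --grip 0.03

```text
time: 21.55
tool_pos: [0.6043, 0.007, 0.0394]
ee_rot: [-1.567, 0.123, -0.125]
wrist_force: [-0.5, -0.1, 0.2]
gripper_width: 0.0093
```

Run:
```python
from h import *
s=manip.sense(); print(s["time"],s["tool_pos"])
p=manip.camera("wrist"); seg(p,"brass_tweezers",.035)
```

```text
21.55 [0.60432457 0.00698023 0.03937365]
brass_tweezers 0.91 [266. 232.] mean [605.8  13.5] pca deg 81.2 rect [604.7   4.6] [111.3  13.5] 81.7
```

Request:
move_arm --rows '[0, -0.08, 0, 0, 0, 0, 0, -0.18, 0, 0, 0, 0, -0.03, -0.28, 0.05, 0, -0.01, 0, -0.07, -0.36, 0.12, 0, -0.02, 0, -0.12, -0.4, 0.19, 0, -0.03, 0, -0.18, -0.4, 0.27, 0, -0.045, 0, -0.24, -0.4, 0.35, 0, -0.06, 0, -0.3, -0.4, 0.43, 0, -0.075, 0, -0.35, -0.4, 0.5, 0, -0.09, 0, -0.39, -0.4, 0.55, 0, -0.095, 0]'

```text
time: 22.9
tool_pos: [0.5737, 0.068, 0.0783]
ee_rot: [-1.571, 0.006, -0.006]
wrist_force: [-0.1, 0.3, 0.8]
gripper_width: 0.0097
```

Request:
move_arm --rows '[-0.04, 0, 0.08, 0, 0, 0, -0.09, 0, 0.16, 0, 0, 0, -0.14, 0, 0.24, 0, 0, 0, -0.18, 0, 0.32, 0, 0, 0, -0.23, 0, 0.4, 0, 0, 0, -0.27, 0, 0.48, 0, 0, 0, -0.32, 0, 0.57, 0, 0, 0, -0.37, 0, 0.65, 0, 0, 0, -0.41, 0, 0.73, 0, 0, 0, -0.46, 0, 0.81, 0, 0, 0]'

```text
time: 24.15
tool_pos: [0.5285, 0.1493, 0.0783]
ee_rot: [-1.571, 0.007, -0.007]
wrist_force: [0.6, -0.7, -0.0]
gripper_width: 0.01
```

Request:
move_arm --rows '[-0.04, 0, 0.08, 0, 0, 0, -0.09, 0, 0.16, 0, 0, 0, -0.14, 0, 0.24, 0, 0, 0, -0.18, 0, 0.32, 0, 0, 0, -0.23, 0, 0.4, 0, 0, 0, -0.27, 0, 0.48, 0, 0, 0, -0.32, 0, 0.57, 0, 0, 0, -0.37, 0, 0.65, 0, 0, 0, -0.41, 0, 0.73, 0, 0, 0, -0.46, 0, 0.81, 0, 0, 0]'

```text
time: 25.4
tool_pos: [0.4832, 0.2307, 0.0784]
ee_rot: [-1.571, 0.007, -0.007]
wrist_force: [0.3, 0.3, -0.6]
gripper_width: 0.0099
```

Request:
move_arm --rows '[-0.04, 0, 0.08, 0, 0, 0, -0.09, 0, 0.16, 0, 0, 0, -0.14, 0, 0.24, 0, 0, 0, -0.18, 0, 0.32, 0, 0, 0, -0.23, 0, 0.4, 0, 0, 0, -0.27, 0, 0.48, 0, 0, 0, -0.32, 0, 0.57, 0, 0, 0, -0.37, 0.1, 0.65, 0, 0, 0, -0.41, 0.2, 0.73, 0, 0, 0, -0.45, 0.3, 0.82, 0, 0, 0]'

```text
time: 26.65
tool_pos: [0.4386, 0.3128, 0.0472]
ee_rot: [-1.571, 0.007, -0.006]
wrist_force: [0.5, 0.1, -0.5]
gripper_width: 0.0099
```

Run:
```python
from h import *
s=manip.sense(); print(s["time"],s["tool_pos"],s["gripper_width"])
p=manip.camera("wrist"); save(p,"w4.png",None,1); seg(p,"brass_tweezers",s["tool_pos"][2]-.002); seg(p,"yellow_tray",.009)
t=manip.camera("top"); seg(t,"brass_tweezers",s["tool_pos"][2]-.002)
for m in manip.mark_of(p,"yellow_tray"): print(m["confidence"],world(p,m["xy"],0))
```

```text
26.65 [0.43860288 0.31280825 0.04722511] 0.00990736339150832
brass_tweezers 0.93 [265. 233.] mean [439. 321.] pca deg 89.2 rect [438.8 311.7] [109.6  12.5] 88.8
yellow_tray 0.97 [339. 192.] mean [479.6 336.4] pca deg 147.0 rect [476.4 312.6] [150.1 126.5] 89.7
brass_tweezers 0.25 [168. 237.] mean [483.9 288.5] pca deg 53.3 rect [476.6 302.3] [147.7 121.4] 89.0
0.8 [0.47663726 0.3108024  0.        ]
```

View pics/w4.png

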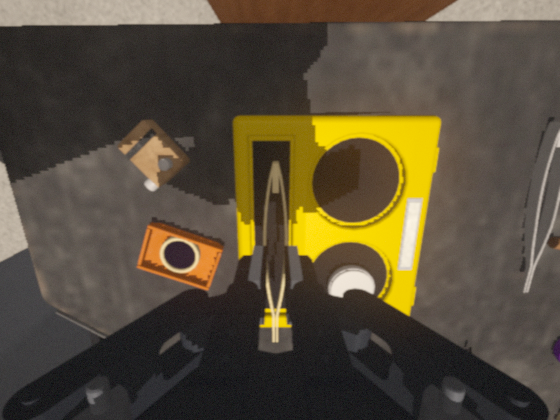

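The tweezers are aligned above the yellow trough; the tray centre is confirmed at (0.4766,0.311). Lowering, releasing, then on to the screwdriver.

Request:
move_arm --rows '[-0.02, 0, 0, 0, 0, 0, -0.02, 0.05, 0, 0, 0, 0, -0.02, 0.1, 0, 0, 0, 0, -0.02, 0.15, 0, 0, 0, 0, -0.02, 0.2, 0, 0, 0, 0, -0.02, 0.24, 0, 0, 0, 0, -0.02, 0.28, 0, 0, 0, 0, -0.02, 0.31, 0, 0, 0, 0, -0.02, 0.325, 0, 0, 0, 0, -0.02, 0.325, 0, 0, 0, 0]'

```text
time: 28.2
tool_pos: [0.4372, 0.3126, 0.0158]
ee_rot: [-1.571, 0.007, -0.007]
wrist_force: [-0.9, 0.1, -0.6]
gripper_width: 0.0094
```

Request:
move_arm --rows '[0, 0, 0, 0, 0, 0, 0, 0, 0, 0, 0, 0, 0, 0, 0, 0, 0, 0, 0, 0, 0, 0, 0, 0, 0, -0.05, 0, 0, 0, 0, 0, -0.15, 0, 0, 0, 0, 0, -0.25, 0, 0, 0, 0, 0, -0.35, 0, 0, 0, 0, 0, -0.45, 0, 0, 0, 0, 0, -0.5, 0, 0, 0, 0]' --grip 0.35

```text
time: 29.45
tool_pos: [0.4375, 0.3129, 0.0668]
ee_rot: [-1.57, 0.006, -0.007]
wrist_force: [-0.6, -0.1, -0.8]
gripper_width: 0.0301
```

Request:
move_arm --rows '[0.08, 0, -0.07, 0, -0.01, 0, 0.17, 0, -0.14, 0, -0.03, 0, 0.25, 0, -0.21, 0, -0.04, 0, 0.33, 0, -0.28, 0, -0.06, 0, 0.42, 0, -0.36, 0, -0.08, 0, 0.5, 0, -0.43, 0, -0.1, 0, 0.58, 0, -0.5, 0, -0.12, 0, 0.67, 0, -0.57, 0, -0.14, 0, 0.75, 0, -0.64, 0, -0.15, 0, 0.83, 0, -0.71, 0, -0.16, 0]'

```text
time: 30.7
tool_pos: [0.5199, 0.2404, 0.0658]
ee_rot: [-1.562, -0.191, 0.191]
wrist_force: [-0.6, 0.3, 0.1]
gripper_width: 0.03
```

Run:
```python
from h import *
s=manip.sense(); print(s["time"],s["tool_pos"],s["ee_rot"])
p=manip.camera("wrist"); seg(p,"screwdriver",.006)
t=manip.camera("top"); seg(t,"brass_tweezers",.01); seg(t,"watch_head",.012); seg(t,"screwdriver",.006)
a=t["frame"][190:300,100:220]; b=p["frame"]
im=np.zeros((420,1000,3),np.uint8); im[:,:560]=b; im[:403,560:]=cv2.resize(a,(440,403)); cv2.imwrite("pics/w5.png",cv2.resize(im,(800,336))[...,::-1])
```

```text
30.7 [0.51992053 0.24042658 0.06579801] [-1.5623593  -0.19084484  0.19102418]
screwdriver 0.58 [352. 284.] mean [593.2 203.4] pca deg 104.2 rect [593.2 203.5] [ 1.4 15.5] 13.9
watch_head 0.73 [217. 136.] mean [675.  207.9] pca deg 175.1 rect [675.8 208.2] [30.9 30.4] 1.8
screwdriver 0.7 [244. 176.] mean [604.5 160. ] pca deg 104.2 rect [604.4 160.2] [ 8.2 66.3] 14.1
```

View pics/w5.png

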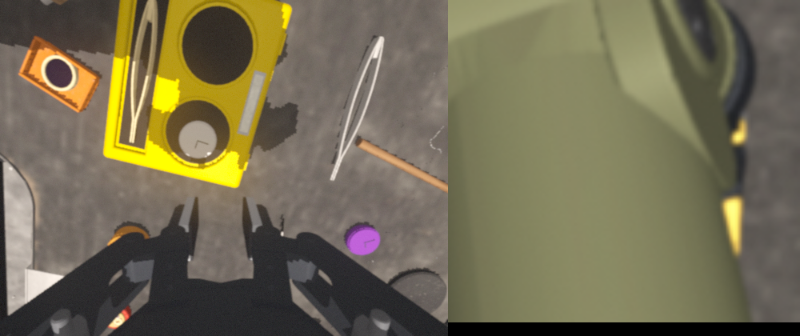

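Tweezers are down in the yellow trough and the watch head in its well. The screwdriver's middle is about (0.603,0.167) at 104°.

Request:
move_arm --rows '[0.06, 0, -0.09, 0, 0, 0, 0.12, 0, -0.18, 0, 0, 0, 0.19, 0, -0.28, 0, 0, 0, 0.25, 0, -0.37, 0, 0, 0, 0.31, 0, -0.46, 0, 0, 0, 0.37, 0, -0.55, 0, 0, 0, 0.44, 0, -0.65, 0, 0, 0, 0.5, 0, -0.74, 0, 0, 0, 0.56, 0, -0.83, 0, 0, 0, 0.625, 0, -0.925, 0, 0, 0]'

```text
time: 32.25
tool_pos: [0.6029, 0.1657, 0.0658]
ee_rot: [-1.562, -0.191, 0.191]
wrist_force: [-0.5, -0.4, 0.5]
gripper_width: 0.0302
```

Run:
```python
from h import *
s=manip.sense(); print(s["time"],s["tool_pos"],s["ee_rot"])
p=manip.camera("wrist"); save(p,"w6.png"); seg(p,"screwdriver",.006)
```

```text
32.25 [0.60294323 0.165742   0.06582443] [-1.56226015 -0.19074025  0.19067673]
screwdriver 0.66 [275. 227.] mean [604.7 160.3] pca deg 104.5 rect [604.2 164.6] [10.9 81.5] 13.5
```

View pics/w6.png

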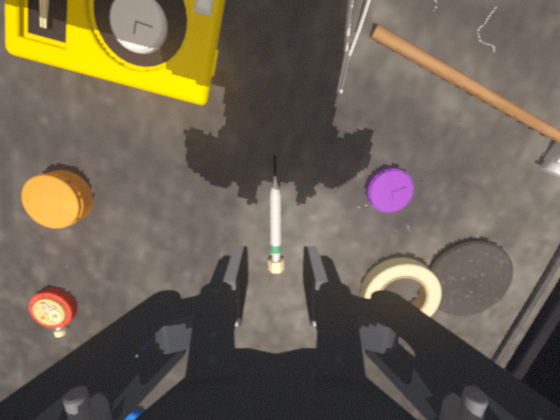

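The screwdriver lies centred between the jaws at (276,215), head end nearest. Gripping.

Request:
move_arm --rows '[0, 0.08, 0, 0, 0, 0, 0, 0.16, 0, 0, 0, 0, 0, 0.24, 0, 0, 0, 0, 0, 0.32, 0, 0, 0, 0, 0, 0.4, 0, 0, 0, 0, 0, 0.46, 0, 0, 0, 0, 0, 0.51, 0, 0, 0, 0, 0, 0.55, 0, 0, 0, 0, 0, 0.57, 0, 0, 0, 0, 0, 0.575, 0, 0, 0, 0]'

```text
time: 33.6
tool_pos: [0.6025, 0.1661, 0.0083]
ee_rot: [-1.562, -0.191, 0.19]
wrist_force: [0.2, -0.3, 0.3]
gripper_width: 0.03
```

Request:
move_arm --rows '[0, 0, 0, 0, 0, 0, 0, 0, 0, 0, 0, 0, 0, 0, 0, 0, 0, 0, 0, 0, 0, 0, 0, 0, 0, 0, 0, 0, 0, 0, 0, 0, 0, 0, 0, 0, 0, -0.05, 0, 0, 0, 0, 0, -0.13, 0, 0, 0, 0, 0, -0.23, 0, 0, 0, 0, 0, -0.3, 0, 0, 0, 0]' --grip 0.02

```text
time: 34.85
tool_pos: [0.6028, 0.1662, 0.0394]
ee_rot: [-1.562, -0.191, 0.19]
wrist_force: [-0.3, -0.3, -0.3]
gripper_width: 0.0083
```

Run:
```python
from h import *
s=manip.sense(); print(s["time"],s["tool_pos"])
p=manip.camera("wrist"); seg(p,"screwdriver",s["tool_pos"][2]-.002)
```

```text
34.85 [0.60283652 0.16624757 0.03941064]
screwdriver 0.72 [276. 265.] mean [604.2 161.4] pca deg 104.3 rect [603.1 168.8] [ 9.5 90.4] 13.5
```

Request:
move_arm --rows '[0, -0.08, 0, 0, 0, 0, 0, -0.16, 0, 0, 0, 0, -0.03, -0.24, -0.04, 0, 0.01, 0, -0.09, -0.3, -0.1, 0, 0.03, 0, -0.16, -0.36, -0.17, 0, 0.05, 0, -0.24, -0.4, -0.25, 0, 0.07, 0, -0.32, -0.4, -0.33, 0, 0.09, 0, -0.4, -0.4, -0.41, 0, 0.11, 0, -0.48, -0.4, -0.5, 0, 0.135, 0, -0.56, -0.4, -0.58, 0, 0.156, 0]'

```text
time: 36.2
tool_pos: [0.5615, 0.0955, 0.0782]
ee_rot: [-1.571, 0.004, -0.004]
wrist_force: [-0.2, 0.5, -0.1]
gripper_width: 0.0086
```

Request:
move_arm --rows '[-0.05, 0, -0.1, 0, 0.01, 0, -0.11, 0, -0.2, 0, 0.03, 0, -0.16, 0, -0.3, 0, 0.05, 0, -0.22, 0, -0.4, 0, 0.065, 0, -0.27, 0, -0.5, 0, 0.08, 0, -0.33, 0, -0.6, 0, 0.095, 0, -0.38, 0, -0.7, 0, 0.11, 0, -0.44, 0, -0.8, 0, 0.125, 0, -0.5, 0, -0.9, 0, 0.14, 0, -0.55, 0, -1, 0, 0.156, 0]'

```text
time: 37.45
tool_pos: [0.5064, -0.0041, 0.0783]
ee_rot: [-1.562, 0.195, -0.195]
wrist_force: [0.0, 0.2, -0.2]
gripper_width: 0.0083
```

Request:
move_arm --rows '[-0.02, 0, -0.1, 0, 0, 0, -0.05, 0, -0.2, 0, 0, 0, -0.07, 0, -0.3, 0, 0, 0, -0.1, 0, -0.4, 0, 0, 0, -0.12, 0, -0.5, 0, 0, 0, -0.15, 0, -0.6, 0, 0, 0, -0.17, 0, -0.7, 0, 0, 0, -0.2, 0, -0.8, 0, 0, 0, -0.22, 0, -0.9, 0, 0, 0, -0.25, 0, -1, 0, 0, 0]'

```text
time: 38.7
tool_pos: [0.4578, -0.0949, 0.0784]
ee_rot: [-1.562, 0.194, -0.194]
wrist_force: [0.2, -0.0, 0.0]
gripper_width: 0.0087
```

Run:
```python
from h import *
s=manip.sense(); print(s["time"],s["tool_pos"],s["ee_rot"])
p=manip.camera("wrist"); save(p,"w7.png"); seg(p,"screwdriver",s["tool_pos"][2]-.002); seg(p,"blue_tray",.009)
for m in manip.mark_of(p,"blue_tray"): print(m["confidence"],world(p,m["xy"],0))
hsv=cv2.cvtColor(p["frame"],cv2.COLOR_RGB2HSV)
m=cv2.inRange(hsv,(95,100,30),(125,255,255)); k,l,st,c=cv2.connectedComponentsWithStats(m); i=1+st[1:,4].argmax()
ys,xs=np.nonzero(l==i); w=np.array([world(p,q,.009)[:2] for q in zip(xs,ys)])*1000
print(cv2.minAreaRect(w.astype(np.float32)))
```

```text
38.7 [ 0.45780932 -0.09492792  0.07835145] [-1.56201265  0.19403555 -0.19429737]
screwdriver 0.82 [276. 264.] mean [457.2 -98.9] pca deg 76.0 rect [459.  -92.3] [92.6 10.1] 75.8
blue_tray 0.63 [338. 204.] mean [501.3 -98.2] pca deg 126.1 rect [ 491.6 -113.8] [137.1 126.2] 75.9
0.88 [ 0.4878899  -0.12200544  0.        ]
((491.108642578125, -114.15557861328125), (137.945068359375, 127.1226806640625), 75.79574584960938)
```

View pics/w7.png

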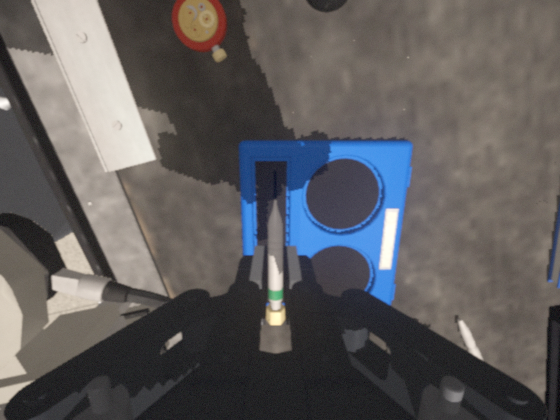

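The driver is above the blue trough, parallel to it and about 3 mm off across. Shifting, lowering, releasing.

Request:
move_arm --rows '[0, 0, -0.03, 0, 0, 0, -0.01, 0, -0.07, 0, 0, 0, -0.02, 0, -0.11, 0, 0, 0, -0.03, 0.02, -0.15, 0, 0, 0, -0.033, 0.06, -0.18, 0, 0, 0, -0.033, 0.12, -0.2, 0, 0, 0, -0.033, 0.18, -0.205, 0, 0, 0, -0.033, 0.24, -0.205, 0, 0, 0, -0.033, 0.28, -0.205, 0, 0, 0, -0.033, 0.3, -0.205, 0, 0, 0]'

```text
time: 40.15
tool_pos: [0.4497, -0.1133, 0.048]
ee_rot: [-1.562, 0.194, -0.194]
wrist_force: [-0.9, -0.1, -0.3]
gripper_width: 0.0087
```

Request:
move_arm --rows '[0, 0.04, 0, 0, 0, 0, 0, 0.08, 0, 0, 0, 0, 0, 0.12, 0, 0, 0, 0, 0, 0.16, 0, 0, 0, 0, 0, 0.2, 0, 0, 0, 0, 0, 0.24, 0, 0, 0, 0, 0, 0.28, 0, 0, 0, 0, 0, 0.31, 0, 0, 0, 0, 0, 0.333, 0, 0, 0, 0, 0, 0.333, 0, 0, 0, 0]'

```text
time: 41.4
tool_pos: [0.4497, -0.1134, 0.0149]
ee_rot: [-1.562, 0.194, -0.194]
wrist_force: [-0.6, -0.2, 0.4]
gripper_width: 0.0083
```

Request:
move_arm --rows '[0, 0, 0, 0, 0, 0, 0, 0, 0, 0, 0, 0, 0, 0, 0, 0, 0, 0, 0, 0, 0, 0, 0, 0, 0, -0.05, 0, 0, 0, 0, 0, -0.15, 0, 0, 0, 0, 0, -0.25, 0, 0, 0, 0, 0, -0.35, 0, 0, 0, 0, 0, -0.45, 0, 0, 0, 0, 0, -0.55, 0, 0, 0, 0]' --grip 0.35

```text
time: 42.65
tool_pos: [0.4499, -0.1134, 0.0708]
ee_rot: [-1.562, 0.194, -0.194]
wrist_force: [-0.3, 0.2, 0.5]
gripper_width: 0.0298
```

Run:
```python
from h import *
s=manip.sense(); print(s["time"],s["tool_pos"],s["ee_rot"])
p=manip.camera("wrist"); seg(p,"screwdriver",.01)
t=manip.camera("top"); seg(t,"amber_tin",.018); seg(t,"movement",.008); save(p,"w8.png")
```

```text
42.65 [ 0.44990444 -0.11338105  0.07080202] [-1.56185771  0.19391077 -0.19442545]
amber_tin 0.95 [249. 264.] mean [448.3 146.7] pca deg 131.5 rect [448.1 146.9] [36.4 36.6] 1.6
movement 0.59 [305. 269.] mean [443.7  45.7] pca deg 103.2 rect [445.3  45.1] [32.3 37.4] 46.7
```

View pics/w8.png

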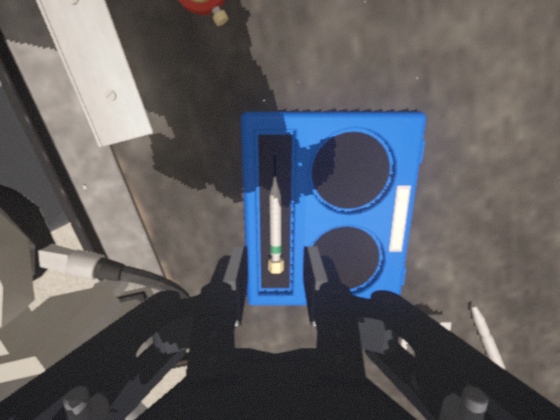

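The screwdriver is down in the blue trough at (276,220). Next, the movement.

Request:
move_arm --rows '[-0.02, 0, 0.09, 0, -0.01, 0, -0.05, 0, 0.18, 0, -0.03, 0, -0.08, 0, 0.27, 0, -0.045, 0, -0.1, 0, 0.36, 0, -0.06, 0, -0.13, 0, 0.45, 0, -0.08, 0, -0.16, 0, 0.54, 0, -0.095, 0, -0.19, 0, 0.63, 0, -0.11, 0, -0.22, 0, 0.72, 0, -0.13, 0, -0.25, 0, 0.81, 0, -0.145, 0, -0.27, 0, 0.91, 0, -0.16, 0]' --grip 0.6

```text
time: 44.15
tool_pos: [0.4459, -0.0179, 0.07]
ee_rot: [-1.571, -0.004, 0.004]
wrist_force: [-0.2, -0.1, 0.0]
gripper_width: 0.0516
```

Request:
move_arm --rows '[0, 0, 0.07, 0, -0.02, 0, -0.01, 0, 0.14, 0, -0.035, 0, -0.01, 0, 0.22, 0, -0.05, 0, -0.01, 0, 0.29, 0, -0.07, 0, -0.02, 0, 0.37, 0, -0.09, 0, -0.02, 0, 0.44, 0, -0.11, 0, -0.02, 0, 0.51, 0, -0.13, 0, -0.03, 0, 0.58, 0, -0.14, 0, -0.03, 0, 0.64, 0, -0.15, 0, -0.03, 0, 0.66, 0, -0.159, 0]'

```text
time: 45.4
tool_pos: [0.4427, 0.0479, 0.07]
ee_rot: [-1.561, -0.2, 0.2]
wrist_force: [-0.5, 0.5, 0.3]
gripper_width: 0.0514
```

Run:
```python
from h import *
s=manip.sense(); print(s["time"],s["tool_pos"],s["ee_rot"])
p=manip.camera("wrist"); save(p,"w9.png"); seg(p,"movement",.008)
for m in manip.mark_of(p,"movement"): print(m["confidence"],m["xy"],world(p,m["xy"],0))
hsv=cv2.cvtColor(p["frame"],cv2.COLOR_RGB2HSV)
m=((hsv[...,0]<6)|(hsv[...,0]>174))&(hsv[...,1]>150)&(hsv[...,2]>60); k,l,st,c=cv2.connectedComponentsWithStats(m.astype(np.uint8)); i=1+st[1:,4].argmax()
ys,xs=np.nonzero(l==i); w=np.array([world(p,q,.008)[:2] for q in zip(xs,ys)])*1000
print(st[i],cv2.minEnclosingCircle(w.astype(np.float32)))
```

```text
45.4 [0.44267093 0.04786159 0.07002034] [-1.56147754 -0.20039278  0.20031635]
movement 0.78 [274. 222.] mean [443.1  47.2] pca deg 106.1 rect [444.7  46.4] [33.9 39.2] 53.0
0.74 [276.4, 223.2] [0.44503779 0.04313826 0.        ]
[253 198  45  44 547] ((442.98394775390625, 48.10188674926758), 17.56856346130371)
```

View pics/w9.png

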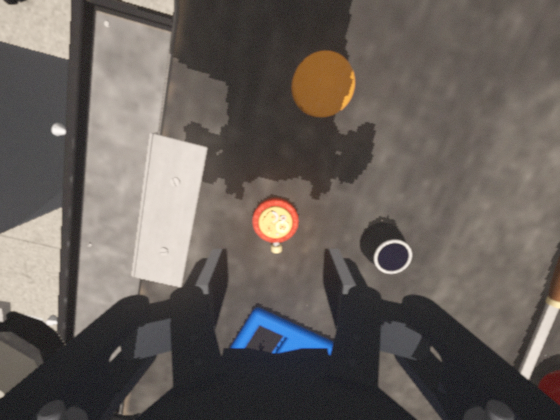

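The movement is centred between the jaws at (276,220), knob toward the gripper. Gripping with 40 N.

Request:
move_arm --rows '[0, 0.08, 0, 0, 0, 0, 0, 0.16, 0, 0, 0, 0, 0, 0.24, 0, 0, 0, 0, 0, 0.32, 0, 0, 0, 0, 0, 0.4, 0, 0, 0, 0, 0, 0.48, 0, 0, 0, 0, 0, 0.55, 0, 0, 0, 0, 0, 0.6, 0, 0, 0, 0, 0, 0.63, 0, 0, 0, 0, 0, 0.635, 0, 0, 0, 0]'

```text
time: 46.8
tool_pos: [0.4427, 0.0474, 0.0064]
ee_rot: [-1.562, -0.199, 0.199]
wrist_force: [0.7, -0.3, 0.2]
gripper_width: 0.0513
```

Request:
move_arm --rows '[0, 0, 0, 0, 0, 0, 0, 0, 0, 0, 0, 0, 0, 0, 0, 0, 0, 0, 0, 0, 0, 0, 0, 0, 0, 0, 0, 0, 0, 0, 0, 0, 0, 0, 0, 0, 0, -0.02, 0, 0, 0, 0, 0, -0.05, 0, 0, 0, 0, 0, -0.08, 0, 0, 0, 0, 0, -0.1, 0, 0, 0, 0]' --grip 0.25 --newtons 40

```text
time: 48.05
tool_pos: [0.4427, 0.0475, 0.0167]
ee_rot: [-1.561, -0.199, 0.199]
wrist_force: [0.6, 0.6, 0.5]
gripper_width: 0.0211
```

Run:
```python
from h import *
s=manip.sense(); print(s["time"],s["tool_pos"],s["gripper_width"],s["wrist_force"])
p=manip.camera("wrist"); seg(p,"movement",s["tool_pos"][2]+.002)
```

```text
48.05 [0.44272563 0.04747563 0.01672461] 0.021076422004479713 [0.55024966 0.62229641 0.48765231]
movement 0.74 [275. 250.] mean [441.5  53.2] pca deg 105.3 rect [444.5  51.1] [28.6 40.9] 31.1
```

The opening of 21 mm is smaller than the 34 mm ring, which looks wrong. Looking.

Run:
```python
from h import *
p=manip.camera("wrist"); t=manip.camera("side")
a=p["frame"][160:300,190:370]; b=t["frame"][190:270,300:420]
im=np.hstack([cv2.resize(a,(400,311)),cv2.resize(b,(400,311)[:0] or (400,311))]); cv2.imwrite("pics/w10.png",im[...,::-1])
```

```text
(no output)
```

View pics/w10.png

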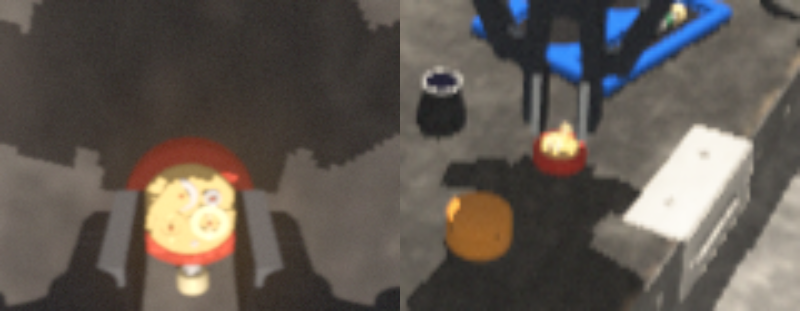

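The movement is still on the bench at crop (190,200) with the fingertips above it: the grip was too high and slid off the rim. I'll open, re-measure and grip lower.

Request:
move_arm --rows '[0, 0, 0, 0, 0, 0, 0, 0, 0, 0, 0, 0, 0, 0, 0, 0, 0, 0, 0, -0.03, 0, 0, 0, 0, 0, -0.08, 0, 0, 0, 0, 0, -0.16, 0, 0, 0, 0, 0, -0.24, 0, 0, 0, 0, 0, -0.32, 0, 0, 0, 0, 0, -0.4, 0, 0, 0, 0, 0, -0.43, 0, 0, 0, 0]' --grip 0.55

```text
time: 49.5
tool_pos: [0.4431, 0.0475, 0.0603]
ee_rot: [-1.561, -0.2, 0.198]
wrist_force: [-0.3, -0.6, 0.6]
gripper_width: 0.047
```

```bash
cat > mv.py <<'E'
from h import *
s=manip.sense(); print(s["time"],s["tool_pos"],s["ee_rot"])
p=manip.camera("wrist"); seg(p,"movement",.008)
hsv=cv2.cvtColor(p["frame"],cv2.COLOR_RGB2HSV)
m=((hsv[...,0]<6)|(hsv[...,0]>174))&(hsv[...,1]>150)&(hsv[...,2]>60); k,l,st,c=cv2.connectedComponentsWithStats(m.astype(np.uint8)); i=1+st[1:,4].argmax()
ys,xs=np.nonzero(l==i); w=np.array([world(p,q,.008)[:2] for q in zip(xs,ys)])*1000
print(st[i],cv2.minEnclosingCircle(w.astype(np.float32)))
E
python3 mv.py
```

```text
49.5 [0.44308895 0.04753339 0.06025671] [-1.56119584 -0.20008165  0.19827289]
movement 0.73 [275. 224.] mean [443.3  47.2] pca deg 107.2 rect [441.8  45.6] [40.6 34.1] 74.4
[251 201  48  47 597] ((442.7379455566406, 47.93928527832031), 17.71894645690918)
```

It hasn't moved. Going down to TCP z of about 1.5 mm.

Request:
move_arm --rows '[0, 0.08, 0, 0, 0, 0, 0, 0.16, 0, 0, 0, 0, 0, 0.24, 0, 0, 0, 0, 0, 0.32, 0, 0, 0, 0, 0, 0.4, 0, 0, 0, 0, 0, 0.46, 0, 0, 0, 0, 0, 0.51, 0, 0, 0, 0, 0, 0.55, 0, 0, 0, 0, 0, 0.58, 0, 0, 0, 0, 0, 0.588, 0, 0, 0, 0]'

```text
time: 50.85
tool_pos: [0.4427, 0.0474, 0.0006]
ee_rot: [-1.562, -0.199, 0.199]
wrist_force: [-0.8, 0.5, 0.5]
gripper_width: 0.0468
```

Request:
move_arm --rows '[0, 0, 0, 0, 0, 0, 0, 0, 0, 0, 0, 0, 0, 0, 0, 0, 0, 0, 0, 0, 0, 0, 0, 0, 0, 0, 0, 0, 0, 0, 0, 0, 0, 0, 0, 0, 0, 0, 0, 0, 0, 0, 0, 0, 0, 0, 0, 0, 0, 0, 0, 0, 0, 0, 0, 0, 0, 0, 0, 0]' --grip 0.25

```text
time: 52.1
tool_pos: [0.4429, 0.0475, 0.0011]
ee_rot: [-1.561, -0.199, 0.199]
wrist_force: [-1.7, -0.9, 5.6]
gripper_width: 0.0314
```

Now it reads 31.4 mm, with the same 3 mm under-reading as on the watch head. Test lift of 1 cm.

Request:
move_arm --rows '[0, -0.01, 0, 0, 0, 0, 0, -0.02, 0, 0, 0, 0, 0, -0.03, 0, 0, 0, 0, 0, -0.045, 0, 0, 0, 0, 0, -0.06, 0, 0, 0, 0, 0, -0.075, 0, 0, 0, 0, 0, -0.09, 0, 0, 0, 0, 0, -0.1, 0, 0, 0, 0, 0, -0.1, 0, 0, 0, 0, 0, -0.1, 0, 0, 0, 0]'

```text
time: 53.35
tool_pos: [0.4427, 0.0474, 0.0107]
ee_rot: [-1.562, -0.199, 0.199]
wrist_force: [-1.7, 0.1, -1.1]
gripper_width: 0.0313
```

```bash
python3 mv.py; python3 -c "
from h import *
s=manip.sense(); print(s['gripper_width'],s['wrist_force'])"
```

```text
53.35 [0.44266545 0.04742836 0.01069175] [-1.56157497 -0.19920426  0.19917684]
movement 0.96 [273. 264.] mean [444.   42.6] pca deg 105.4 rect [444.8  39. ] [33.9 48.1] 14.5
[244 232  63  62 924] ((443.609619140625, 43.576236724853516), 19.363378524780273)
0.031363142650377374 [-0.20760138  0.13557888  0.08107437]
```

Held and lifted (the ring appears larger and the width is steady). Carrying it to the blue tray's +y well.

Request:
move_arm --rows '[0, -0.04, 0, 0, 0, 0, 0, -0.1, 0, 0, 0, 0, 0, -0.18, 0, 0, 0, 0, 0, -0.26, -0.03, 0, 0, 0, 0, -0.34, -0.1, 0, 0, 0, 0.02, -0.4, -0.2, 0, 0, 0, 0.04, -0.44, -0.3, 0, 0, 0, 0.06, -0.45, -0.4, 0, 0, 0, 0.08, -0.45, -0.5, 0, 0, 0, 0.1, -0.45, -0.6, 0, 0, 0]'

```text
time: 54.7
tool_pos: [0.4675, -0.0089, 0.0554]
ee_rot: [-1.562, -0.199, 0.199]
wrist_force: [-0.2, 0.2, -0.1]
gripper_width: 0.0313
```

Request:
move_arm --rows '[0.03, 0, -0.1, 0, 0, 0, 0.06, 0, -0.2, 0, 0, 0, 0.09, 0, -0.3, 0, 0, 0, 0.12, 0, -0.4, 0, 0, 0, 0.14, 0, -0.5, 0, 0, 0, 0.16, 0, -0.6, 0, 0, 0, 0.18, 0, -0.7, 0, 0, 0, 0.2, 0, -0.8, 0, 0, 0, 0.22, 0, -0.88, 0, 0, 0, 0.23, 0, -0.91, 0, 0, 0]'

```text
time: 55.95
tool_pos: [0.5128, -0.0911, 0.0557]
ee_rot: [-1.562, -0.199, 0.199]
wrist_force: [-0.6, 0.8, -1.4]
gripper_width: 0.0314
```

Run:
```python
from h import *
s=manip.sense(); print(s["time"],s["tool_pos"],s["gripper_width"],s["wrist_force"])
p=manip.camera("wrist"); seg(p,"movement",.058); seg(p,"blue_tray",.009)
for m in manip.mark_of(p,"blue_tray"): print(m["confidence"],world(p,m["xy"],0))
```

```text
55.95 [ 0.51278907 -0.09110829  0.05573738] 0.031372301757712835 [-0.62130879  0.83115592 -1.41489211]
movement 0.62 [278. 264.] mean [513.6 -93. ] pca deg 106.3 rect [515.3 -93.9] [35.6 41.9] 52.3
blue_tray 0.85 [236. 218.] mean [486.4 -98.2] pca deg 66.8 rect [ 490.1 -119.9] [151.4 127.1] 76.1
0.63 [ 0.48827951 -0.12187335  0.        ]
```

Request:
move_arm --rows '[0, 0.06, 0, 0, 0, 0, 0, 0.12, 0, 0, 0, 0, 0, 0.18, 0, 0, 0, 0, 0, 0.24, 0, 0, 0, 0, 0, 0.3, 0, 0, 0, 0, 0, 0.35, 0, 0, 0, 0, 0, 0.39, 0, 0, 0, 0, 0, 0.42, 0, 0, 0, 0, 0, 0.44, 0, 0, 0, 0, 0, 0.45, 0, 0, 0, 0]'

```text
time: 57.4
tool_pos: [0.5126, -0.0904, 0.0107]
ee_rot: [-1.562, -0.199, 0.199]
wrist_force: [-0.4, 0.5, -0.6]
gripper_width: 0.0312
```

Request:
move_arm --rows '[0, 0, 0, 0, 0, 0, 0, 0, 0, 0, 0, 0, 0, 0, 0, 0, 0, 0, 0, 0, 0, 0, 0, 0, 0, -0.05, 0, 0, 0, 0, 0, -0.15, 0, 0, 0, 0, 0, -0.25, 0, 0, 0, 0, 0, -0.35, 0, 0, 0, 0, 0, -0.45, 0, 0, 0, 0, 0, -0.55, 0, 0, 0, 0]' --grip 0.5

```text
time: 58.65
tool_pos: [0.5126, -0.0905, 0.0665]
ee_rot: [-1.562, -0.199, 0.199]
wrist_force: [-0.1, 0.3, -0.1]
gripper_width: 0.0425
```

```bash
python3 mv.py
python3 - <<'E'
from h import *
p=manip.camera("wrist"); save(p,"w11.png")
E
```

```text
58.65 [ 0.5125653  -0.09047142  0.06650119] [-1.56150728 -0.19936329  0.19887895]
[252 201  47  44 478] ((512.5949096679688, -91.56329345703125), 17.406362533569336)
```

View pics/w11.png

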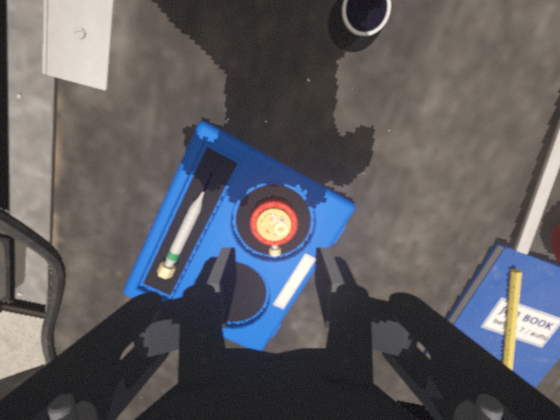

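The movement sits flat in its well at (275,222), with the driver in the trough. Last, the amber tin.

Request:
move_arm --rows '[0, 0, 0.08, 0, 0, 0, 0, 0, 0.16, 0, 0, 0, 0, 0, 0.24, 0, 0, 0, 0, 0, 0.33, 0, 0, 0, 0, 0, 0.41, 0, 0, 0, 0, 0, 0.49, 0, 0, 0, -0.01, 0, 0.57, 0, 0, 0, -0.01, 0, 0.66, 0, 0, 0, -0.01, 0, 0.74, 0, 0, 0, -0.01, 0, 0.82, 0, 0, 0]' --grip 0.65

```text
time: 60.05
tool_pos: [0.4909, -0.0108, 0.0657]
ee_rot: [-1.562, -0.199, 0.199]
wrist_force: [0.2, -0.1, -0.1]
gripper_width: 0.0554
```

Request:
move_arm --rows '[0, 0, 0.08, 0, 0, 0, 0, 0, 0.16, 0, 0, 0, 0, 0, 0.24, 0, 0, 0, 0, 0, 0.33, 0, 0, 0, 0, 0, 0.41, 0, 0, 0, 0, 0, 0.49, 0, 0, 0, -0.01, 0, 0.57, 0, 0, 0, -0.01, 0, 0.66, 0, 0, 0, -0.01, 0, 0.74, 0, 0, 0, -0.01, 0, 0.82, 0, 0, 0]'

```text
time: 61.3
tool_pos: [0.4693, 0.0683, 0.0657]
ee_rot: [-1.562, -0.199, 0.199]
wrist_force: [-0.4, -0.5, 0.6]
gripper_width: 0.0555
```

Request:
move_arm --rows '[0, 0, 0.08, 0, 0, 0, 0, 0, 0.16, 0, 0, 0, 0, 0, 0.24, 0, 0, 0, 0, 0, 0.33, 0, 0, 0, 0, 0, 0.41, 0, 0, 0, 0, 0, 0.49, 0, 0, 0, -0.01, 0, 0.57, 0, 0, 0, -0.01, 0, 0.66, 0, 0, 0, -0.01, 0, 0.74, 0, 0, 0, -0.01, 0, 0.82, 0, 0, 0]'

```text
time: 62.55
tool_pos: [0.4477, 0.1475, 0.0657]
ee_rot: [-1.562, -0.199, 0.199]
wrist_force: [0.2, 0.3, 0.3]
gripper_width: 0.0556
```

Run:
```python
from h import *
s=manip.sense(); print(s["time"],s["tool_pos"],s["gripper_width"])
p=manip.camera("wrist"); seg(p,"amber_tin",.018)
```

```text
62.55 [0.44773075 0.1474541  0.06571812] 0.055640687858187085
amber_tin 0.77 [277. 222.] mean [447.6 149.6] pca deg 103.8 rect [447.5 149.4] [37.2 42. ] 16.1
```

Centred. Gripping and lifting it.

Request:
move_arm --rows '[0, 0.08, 0, 0, 0, 0, 0, 0.16, 0, 0, 0, 0, 0, 0.24, 0, 0, 0, 0, 0, 0.32, 0, 0, 0, 0, 0, 0.4, 0, 0, 0, 0, 0, 0.46, 0, 0, 0, 0, 0, 0.51, 0, 0, 0, 0, 0, 0.55, 0, 0, 0, 0, 0, 0.575, 0, 0, 0, 0, 0, 0.58, 0, 0, 0, 0]'

```text
time: 63.9
tool_pos: [0.4479, 0.1469, 0.0076]
ee_rot: [-1.562, -0.199, 0.199]
wrist_force: [0.2, -0.1, -0.3]
gripper_width: 0.0554
```

Request:
move_arm --rows '[0, 0, 0, 0, 0, 0, 0, 0, 0, 0, 0, 0, 0, 0, 0, 0, 0, 0, 0, 0, 0, 0, 0, 0, 0, 0, 0, 0, 0, 0, 0, 0, 0, 0, 0, 0, 0, -0.05, 0, 0, 0, 0, 0, -0.13, 0, 0, 0, 0, 0, -0.23, 0, 0, 0, 0, 0, -0.3, 0, 0, 0, 0]' --grip 0.3

```text
time: 65.15
tool_pos: [0.4483, 0.1471, 0.0387]
ee_rot: [-1.561, -0.2, 0.198]
wrist_force: [-0.6, -0.1, -0.1]
gripper_width: 0.0367
```

Run:
```python
from h import *
s=manip.sense(); print(s["time"],s["tool_pos"],s["gripper_width"])
p=manip.camera("wrist"); seg(p,"amber_tin",.018)
```

```text
65.15 [0.44826166 0.14707469 0.03866536] 0.03669579898478416
amber_tin 0.92 [274. 259.] mean [451.7 134.8] pca deg 104.7 rect [451.8 134.4] [45.1 53.7] 14.4
```

Request:
move_arm --rows '[0, -0.08, 0, 0, 0, 0, 0, -0.16, 0, 0, 0, 0, 0, -0.24, 0, 0, 0, 0, 0, -0.32, -0.04, 0, 0, 0, 0, -0.4, -0.1, 0, 0, 0, 0, -0.45, -0.18, 0, 0, 0, 0, -0.45, -0.26, 0, 0, 0, 0, -0.45, -0.34, 0, 0, 0, 0, -0.45, -0.42, 0, 0, 0, 0, -0.45, -0.5, 0, 0, 0]'

```text
time: 66.5
tool_pos: [0.4604, 0.0979, 0.0825]
ee_rot: [-1.562, -0.199, 0.199]
wrist_force: [0.3, -0.2, -0.9]
gripper_width: 0.0367
```

Request:
move_arm --rows '[-0.01, 0, -0.09, 0, 0, 0, -0.02, 0, -0.17, 0, 0, 0, -0.03, 0, -0.26, 0, 0, 0, -0.04, 0, -0.34, 0, 0, 0, -0.05, 0, -0.43, 0, 0, 0, -0.06, 0, -0.52, 0, 0, 0, -0.07, 0, -0.6, 0, 0, 0, -0.08, 0, -0.69, 0, 0, 0, -0.09, 0, -0.77, 0, 0, 0, -0.1, 0, -0.86, 0, 0, 0]'

```text
time: 67.75
tool_pos: [0.4724, 0.0123, 0.0827]
ee_rot: [-1.562, -0.199, 0.199]
wrist_force: [0.7, 0.7, -0.5]
gripper_width: 0.0371
```

Request:
move_arm --rows '[-0.01, 0, -0.09, 0, 0, 0, -0.02, 0, -0.17, 0, 0, 0, -0.03, 0, -0.26, 0, 0, 0, -0.04, 0, -0.34, 0, 0, 0, -0.05, 0, -0.43, 0, 0, 0, -0.06, 0, -0.52, 0, 0, 0, -0.07, 0, -0.6, 0, 0, 0, -0.08, 0, -0.69, 0, 0, 0, -0.09, 0, -0.77, 0, 0, 0, -0.1, 0, -0.86, 0, 0, 0]'

```text
time: 69.0
tool_pos: [0.4843, -0.0735, 0.0827]
ee_rot: [-1.561, -0.199, 0.199]
wrist_force: [-0.7, 0.3, -0.8]
gripper_width: 0.0367
```

Request:
move_arm --rows '[-0.01, 0, -0.09, 0, 0, 0, -0.02, 0, -0.17, 0, 0, 0, -0.03, 0, -0.26, 0, 0, 0, -0.04, 0, -0.34, 0, 0, 0, -0.05, 0, -0.43, 0, 0, 0, -0.06, 0, -0.52, 0, 0, 0, -0.07, 0, -0.6, 0, 0, 0, -0.08, 0, -0.69, 0, 0, 0, -0.1, 0, -0.8, 0, 0, 0, -0.11, 0, -0.87, 0, 0, 0]'

```text
time: 70.25
tool_pos: [0.4954, -0.161, 0.0827]
ee_rot: [-1.562, -0.199, 0.199]
wrist_force: [-0.6, -0.2, 0.2]
gripper_width: 0.0367
```

Run:
```python
from h import *
s=manip.sense(); print(s["time"],s["tool_pos"],s["gripper_width"])
p=manip.camera("wrist"); seg(p,"amber_tin",.095);seg(p,"movement",.012)
```

```text
70.25 [ 0.49541192 -0.16096703  0.08274351] 0.0367323482561622
amber_tin 0.65 [279. 258.] mean [ 494.3 -156.1] pca deg 102.6 rect [ 494.5 -156.4] [36.  42.9] 14.4
```

Request:
move_arm --rows '[0, 0.08, 0, 0, 0, 0, 0, 0.17, 0, 0, 0, 0, 0, 0.26, 0, 0, 0, 0, 0, 0.35, 0, 0, 0, 0, 0, 0.44, 0, 0, 0, 0, 0, 0.52, 0, 0, 0, 0, 0, 0.59, 0, 0, 0, 0, 0, 0.65, 0, 0, 0, 0, 0, 0.69, 0, 0, 0, 0, 0, 0.705, 0, 0, 0, 0]'

```text
time: 71.65
tool_pos: [0.4953, -0.1599, 0.0122]
ee_rot: [-1.561, -0.199, 0.199]
wrist_force: [-4.0, 1.0, 8.9]
gripper_width: 0.0367
```

Request:
move_arm --rows '[0, 0, 0, 0, 0, 0, 0, 0, 0, 0, 0, 0, 0, 0, 0, 0, 0, 0, 0, 0, 0, 0, 0, 0, 0, -0.05, 0, 0, 0, 0, 0, -0.15, 0, 0, 0, 0, 0, -0.25, 0, 0, 0, 0, 0, -0.35, 0, 0, 0, 0, 0, -0.45, 0, 0, 0, 0, 0, -0.55, 0, 0, 0, 0]' --grip 0.6

```text
time: 72.9
tool_pos: [0.4955, -0.1599, 0.068]
ee_rot: [-1.561, -0.2, 0.199]
wrist_force: [-0.1, -0.3, -0.7]
gripper_width: 0.0513
```

Request:
move_arm --rows '[0, -0.02, 0.1, 0, 0, 0, 0, -0.06, 0.2, 0, 0, 0, 0, -0.1, 0.3, 0, 0, 0, 0, -0.15, 0.4, 0, 0, 0, 0, -0.2, 0.5, 0, 0, 0, 0, -0.25, 0.6, 0, 0, 0, 0, -0.3, 0.7, 0, 0, 0, 0, -0.35, 0.8, 0, 0, 0, 0, -0.4, 0.9, 0, 0, 0, 0, -0.45, 1, 0, 0, 0]'

```text
time: 74.15
tool_pos: [0.4702, -0.0625, 0.1126]
ee_rot: [-1.562, -0.199, 0.199]
wrist_force: [-0.0, 0.3, -0.1]
gripper_width: 0.0513
```

Request:
move_arm --rows '[0, -0.1, 0.1, 0, 0, 0, 0, -0.2, 0.2, 0, 0, 0, 0, -0.3, 0.3, 0, 0, 0, 0, -0.4, 0.4, 0, 0, 0, 0, -0.5, 0.5, 0, 0, 0, 0, -0.6, 0.6, 0, 0, 0, 0, -0.7, 0.7, 0, 0, 0, 0, -0.8, 0.8, 0, 0, 0, 0, -0.9, 0.9, 0, 0, 0, 0, -1, 1, 0, 0, 0]'

```text
time: 75.4
tool_pos: [0.4451, 0.0343, 0.2129]
ee_rot: [-1.562, -0.199, 0.199]
wrist_force: [0.2, 0.1, 0.4]
gripper_width: 0.0509
```

Run:
```python
from h import *
s=manip.sense(); print(s["time"],s["tool_pos"])
p=manip.camera("wrist"); t=manip.camera("top"); q=manip.camera("side")
for n,z in dict(amber_tin=.022,movement=.012,screwdriver=.01,brass_tweezers=.01,watch_head=.012).items():
    print("wrist:");seg(p,n,z)
    print("top:");seg(t,n,z)
f=lambda a:cv2.resize(a,(400,300))
im=np.vstack([np.hstack([f(p["frame"]),f(t["frame"])]),np.hstack([f(q["frame"][150:375,180:480]),f(t["frame"][190:300,100:247])])])
cv2.imwrite("pics/fin.png",im[...,::-1])
```

```text
75.4 [0.44506157 0.03426905 0.21291321]
wrist:
amber_tin 0.6 [276. 319.] mean [ 494.1 -153.3] pca deg 102.7 rect [ 494.3 -153.2] [37.2 47.5] 14.5
top:
wrist:
movement 0.67 [299. 282.] mean [512.5 -90.6] pca deg 105.0 rect [511.4 -91.5] [40.8 34.9] 71.0
top:
movement 0.45 [381. 225.] mean [522.3 -87.9] pca deg 102.1 rect [523.  -87.2] [13.6 31.1] 11.9
wrist:
screwdriver 0.71 [248. 289.] mean [ 448.3 -121.4] pca deg 76.5 rect [ 447.9 -120.3] [70.9 11.5] 77.8
top:
wrist:
brass_tweezers 0.75 [494.   9.] mean [618.9 268.4] pca deg 96.4 rect [619.4 267.6] [ 3.5 10.7] 12.6
top:
brass_tweezers 0.6 [128. 266.] mean [437.2 357.9] pca deg 82.5 rect [437.  358.3] [ 5.2 15.8] 1.5
wrist:
watch_head 0.64 [517.  80.] mean [672.6 206.8] pca deg -150.0 rect [672.7 206.6] [34.1 31. ] 28.5
top:
watch_head 0.71 [218. 133.] mean [675.6 208.4] pca deg 179.2 rect [675.8 208.2] [30.9 30.4] 1.8
watch_head 0.57 [180. 239.] mean [491.7 270.7] pca deg 103.8 rect [491.8 270.5] [29.8 31.6] 1.6
```

View pics/fin.png

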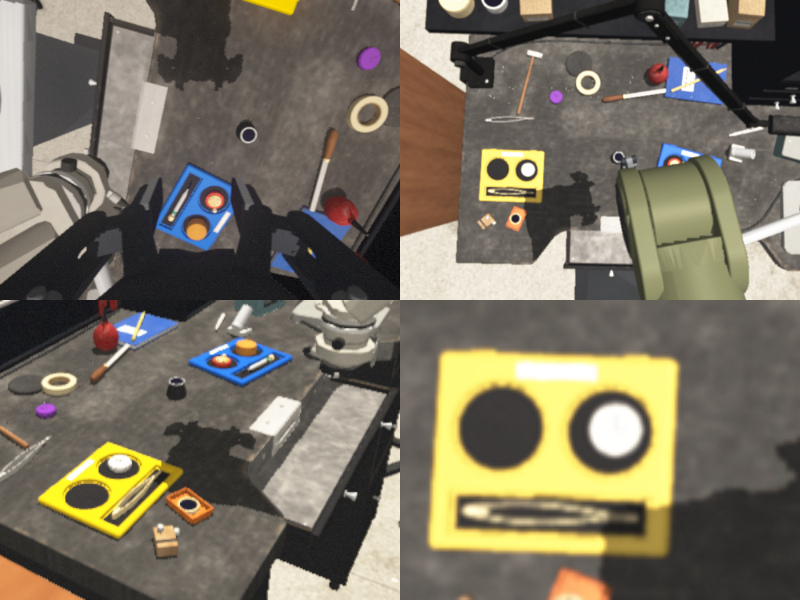

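All five pieces are in their recesses, the eyeglass and steel tweezers are untouched, and the arm is clear. Handing in.

```bash
python3 -c "
from cell import manip
print(manip.close_job(), manip.sense()['time'])"
```

```text
the job is handed in; nothing more can be done
the job is handed in; nothing more can be done
```

Both trays are made up and the job is handed in, at about 75.5 s of the 125 s allowed.

- **Blue tray:** the movement is in the +y well, the amber tin in the −y well and the screwdriver in the trough.
- **Yellow tray:** the watch head is in the −y well and the brass tweezers are in the trough. The other well is empty.

**Last checks:**
- The final wrist, top and side pictures show all five pieces seated, judged by eye.
- The movement measured within about 1 mm of its well centre, and the watch head within about 5 mm. The wrist camera put the tin about 6 mm off; at release the gripper was within 1 mm of the centre.
- The steel tweezers and eyeglass were never touched and look unmoved, but I did not measure them.

**What failed or disagreed:**
- My first grip on the movement was too high and slid off the rim. It was still on the bench and was not dropped; I gripped lower and it held.
- At the end the networks gave partial or wrong masks for the brass tweezers and the screwdriver, because of shadow and the arm in view. For those two I relied on the pictures and on where they were released.
- The top camera did not find the tin, because the arm was in the way, and its movement reading was off for the same reason.
- The gripper opening read 2 to 4 mm less than the true width on most of the parts.

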